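Take down the setup blocks and pack them in the rack

ROBOT

A 6-joint arm with a two-finger parallel gripper is mounted at the origin on a cart in front of the work surface, level with it; the furniture and walls round the work are solid. World frame = base frame: x ahead of the robot, y to its left, z up, the work surface at z = 0. Lengths are in m, angles in degrees, forces in N, time in s.
With the tool pointing down it reaches from about 0.425 to 0.95 m from the base axis. Payload 3.5 kg.
Tool frame: the origin (TCP) lies where the fingers leave the gripper's body, on its centre line; the fingertips stand 73 mm ahead of it and the grasp point (between the pads) lies 54 mm ahead of it; z points along the fingers, y is the line along which they close (so a half turn about z gives the same grasp; the last joint's range is limited). The gripper opens to 85 mm and grips with 20 to 120 N. Pads are 22 mm wide; open, the fingers measure 114 mm over their backs; the gripper's body (76 mm by 85 mm) begins 54 mm behind the grasp point. The pads swing forward as they close: fully open they stand 13 mm farther back than shut.
Start: joints at [56.322, 16.404, 90.338, -0, 73.258, -8.594], TCP at [0.286, 0.611, 0.304] pointing down, gripper open.
Joint ranges: [-158.93, 158.93], [-51.34, 127.21], [12.03, 142.37], [-87.48, 267.48], [13.55, 161.25], [-162.69, 162.69]. Speed limits (degrees/s): [159.86, 159.86, 180, 180, 180, 180].

INTERFACE

Orientations are given as a 3x3 rotation matrix whose columns are the frame's x, y, z axes.
In Python, from plant import r gives the robot as it stands.
- The arm moves only by the shell command python3 -m creep 'ROWS' [FORCE]. ROWS is JSON, a list of rows, each an object with "grip": the finger opening in mm, from 0 to 85.4; "linear": the shift along the tool's x, y, z in units of 30 mm (1.0 is 30 mm), a list of three; "twist": the turn, a rotation vector about the tool's x, y, z in degrees, a list of three. In form: [{"grip": grip, "linear": [x, y, z], "twist": [wx, wy, wz]}, ...]. A call has 1 to 5 rows; each row shifts and turns the commanded pose from where the row before left it, along the tool's axes as they then stand; what a row does not reach is not made up. A row lasts 1/10 s, in which the tool goes at most 50 mm and 8.59 degrees, less where a joint would pass 70% of its speed; a pose out of reach is approached as far as the arm can. A call is refused whole if a number of a shift passes 1 or a number of a turn 8.59, either way. A call with a gripper value outside its range is refused whole. The fingers move at their own pace and stop on an object; FORCE is the grip in N (left out, the last holds). Time passes only in rows, so rows that do not move let the fingers close. It gives the time, the measured TCP pose, the force, the opening and the grip force at its end, in the units of the state.
- r.state(): the state, without advancing time (a new reading comes with each control period).
- r.read_camera(name): name is "scene" or "top" or "wrist"; returns the picture (384x512x3 uint8, red, green, blue); there is no depth.
- r.camera_params(name): a dict with "intrinsics" (3x3 intrinsics, pixels), "xyz" and "attitude" of the camera in the world. Camera axes: x right, y down, z forward; pixel columns grow to the right and rows downward; lengths in m; the calibration is good to about 2 mm. A picture is of the moment at which its call begins: read the wrist's pose just before it. camera_params takes no time and is no camera call; for the wrist camera it gives the pose at the moment of the call.
- r.sign_off(): hands the job in; it is judged then, once.
The state is a dict: "time_s": time; "joint_pos": joint angles; "qd": joint speeds; "joint_torque": joint torques, N m; "tcp_pos": TCP position; "ee_rot": TCP orientation; "ft_force": force on the tool from outside, world axes, zero at the start; "moment": the same for the moment, N m; "finger_gap": finger opening in m; "grasp_force": force on a finger pad.
Only numpy, scipy, OpenCV 4.12 (cv2) and the standard library are available. Lean on these libraries where they do the work, as an engineer would, in place of code of your own. Each camera call takes 0.05 s, during which the arm holds its last target. There are 200 camera calls.

TASK

Take the two piles of aluminium setup blocks apart and stand all four blocks upright in one row on the wooden rack, between its wooden end wall and its sliding stop, in order of thickness: the thickest against the end wall, the thinnest next to the stop. Keep the row square to the wall and along the middle of the rack, then push the stop up snug so that no gaps are left. Do not tip any block over, and leave the grease tin and the rubber foot where they are.

Things in the scene. Friction and masses are not known exactly. Their poses are not given: they have to be found in the camera images.
- rack: Flat beech board fixed to the bench, 76 mm wide (own x), 300 mm long (own y, the direction of the row), 10 mm high; the blocks stand on its top, 10 mm above its origin. Origin: centre of its underside. The end wall stands at one end of it and the stop at the other; which end varies.
- end_wall: Fixed upright wooden wall of the rack, 70 mm across, 12 mm thick along the row, 56 mm high above the board, two dark bolt heads on top. Origin: centre of its foot on the board, so its face towards the stop is 6 mm from the origin.
- stop_plate (a point): Sliding stop: upright dark steel plate, 56 mm across, 12 mm thick along the row, top 45 mm above the board; on it a black knob 20 mm wide, top at 64 mm. Point: middle of the plate, 10 mm above the board. Slides along the row against 2 N and stays where left; starts 200 to 224 mm from the end wall's origin, can go closer than the packed row allows. Push its outer face or draw it by the knob.
- block_48: Aluminium block, 50 mm long (own x), 48 mm thick (own y), 40 mm high (own z, up). V-block: a V groove 22 mm wide and 12 mm deep runs across the middle of the top along y. Bottom block of a pile. Origin: centre of its underside.
- block_40: Aluminium block, 50 mm long (own x), 40 mm thick (own y), 40 mm high (own z, up). Plain block with dark round bores in its broad faces and corners of its top. Bottom block of a pile. Origin: centre of its underside.
- block_32: Aluminium block, 50 mm long (own x), 32 mm thick (own y), 36 mm high (own z, up). Step block: the last 16 mm at its +x end are only 26 mm high. At the start one of the two bigger blocks carries it, top of the pile (all piles are two high); which one varies. Origin: centre of its underside.
- block_24: Aluminium block, 50 mm long (own x), 24 mm thick (own y), 46 mm high (own z, up). Narrow block with one big bore through its broad faces. At the start one of the two bigger blocks carries it, top of the pile (all piles are two high); which one varies. Origin: centre of its underside.
- grease_tin: Bystander: round tin, 69 mm across, 44 mm high. Origin: centre of its underside.
- rubber_foot: Bystander: black rubber cylinder, 51 mm across, 36 mm high. Origin: centre of its underside.
Mind the look-alikes: they are no part of the job. What is shaped like the block_48 but blue or orange is not meant.

How it is judged:
By the outcome, as a careful person would: the job done as asked, in the order asked, and still so for the second after the job is handed in, with the robot touching nothing.
It also fails if it takes over 115 s, if anything falls off the work surface, if the arm or the gripper's body presses on something with over 40 N, if the wrist force passes 120 N, or if a joint passes its speed limit or range.

## Working session

There is one attempt and no reset: what is moved stays moved. The work goes in short steps, Python scripts to look and compute and a shell command to move; the robot and the scene stay as the last step left them, time stands still between calls to the robot, and variables do not carry over. Pictures are saved under pics/ and viewed, at most 14 in all, crops included, and the job is handed in when it is done.

```bash
ls; mkdir -p pics
python3 - <<'E'
from plant import r
import cv2,numpy as np
for n in("scene","top"):
    im=r.read_camera(n); cv2.imwrite(f"pics/{n}0.png",im[:,:,::-1])
    p=r.camera_params(n); print(n,{k:np.round(v,4).tolist() for k,v in p.items()})
s=r.state(); print(s)
E
```

```text
pics
scene {'intrinsics': [[462.2708, 0.0, 261.8881], [0.0, 462.2708, 188.0853], [0.0, 0.0, 1.0]], 'xyz': [0.2659, -0.6675, 0.8919], 'attitude': [[0.8951, -0.328, 0.3022], [-0.4457, -0.6788, 0.5836], [0.0137, -0.657, -0.7537]]}
top {'intrinsics': [[447.0475, 0.0, 253.8324], [0.0, 447.0475, 190.9767], [0.0, 0.0, 1.0]], 'xyz': [0.3558, -0.0313, 1.1673], 'attitude': [[0.0325, -0.976, 0.2155], [-0.9995, -0.0314, 0.0084], [-0.0014, -0.2157, -0.9765]]}
{'time_s': 0.1, 'joint_pos': array([ 5.63200988e+01,  1.64514052e+01,  9.04156756e+01,  5.87611451e-04,
        7.32592211e+01, -8.59419725e+00]), 'qd': array([ 0.04762876, -0.14214231, -0.17962147, -0.01161509, -0.06164449,
        0.03751696]), 'joint_torque': array([ 9.16107201e-04, -4.07297623e+01, -2.93700331e+01, -1.13219260e-04,
        3.42035979e-03, -2.88356475e-06]), 'tcp_pos': array([0.28590087, 0.61096784, 0.30263808]), 'ee_rot': array([[-9.05673148e-01,  4.23974803e-01, -1.23061871e-03],
       [ 4.23976454e-01,  9.05671365e-01, -1.82892797e-03],
       [ 3.39116750e-04, -2.17816430e-03, -9.99997570e-01]]), 'ft_force': array([-0.45419675,  0.43884877, -0.09468188]), 'moment': array([0.02372608, 0.01288339, 0.00421506]), 'grasp_force': 0.0, 'finger_gap': 0.08556367299008963}
```

View pics/scene0.png

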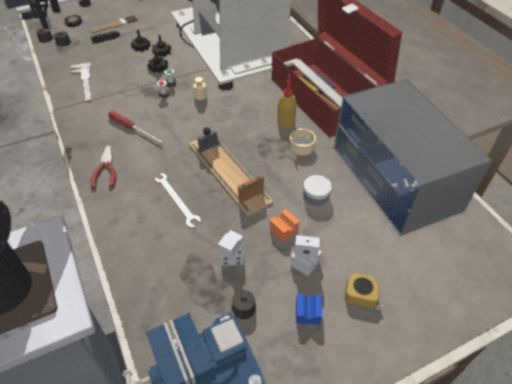

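View pics/top0.png

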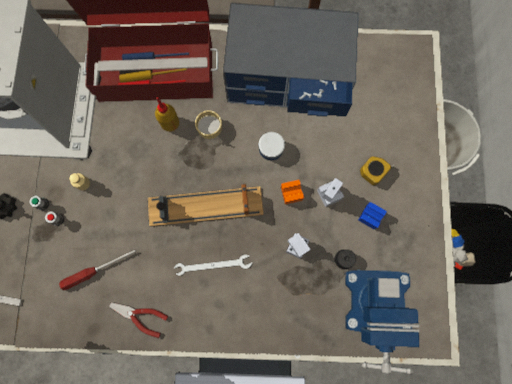

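The rack lies along world y, with its wall at about (247,200) and its stop at about (163,207) in the top view. The piles are at about (298,244) and (331,192). The tin is at (272,146), the rubber foot at (345,259), and the orange and blue decoys are nearby. I'll zoom in next.

Run:
```python
import cv2,numpy as np
t=cv2.imread("pics/top0.png"); s=cv2.imread("pics/scene0.png")
a=cv2.resize(t[170:270,280:360],None,fx=5,fy=5,interpolation=cv2.INTER_CUBIC)
b=cv2.resize(s[225:285,212:332],None,fx=400/120,fy=400/120,interpolation=cv2.INTER_CUBIC)
c=cv2.resize(t[175:235,140:270],None,fx=400/130,fy=400/130,interpolation=cv2.INTER_CUBIC)
right=np.vstack([b,c]); h=max(a.shape[0],right.shape[0])
o=np.zeros((h,800,3),np.uint8); o[:a.shape[0],:400]=a; o[:right.shape[0],400:]=right
cv2.imwrite("pics/zoom0.png",o)
```

```text
(no output)
```

View pics/zoom0.png

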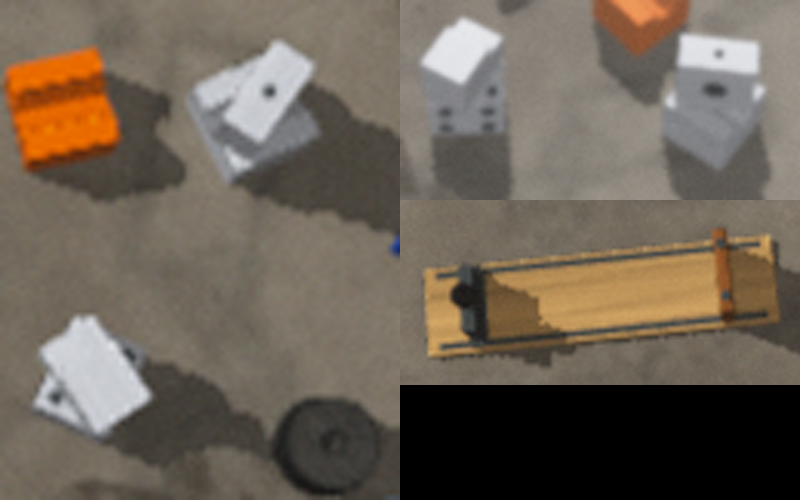

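Pile A, near px (334,188), is block_24 on block_48 (the V groove is visible). Pile B, near (299,245), is block_32 on block_40 (bores in its faces). I'll write helpers and work out rough positions.

```bash
cat > h.py <<'E'
import numpy as np,cv2
from plant import r
def ray(cam,uv,z,p=None):
    p=p or r.camera_params(cam); K=np.array(p["intrinsics"]);R=np.array(p["attitude"]);o=np.array(p["xyz"])
    uv=np.atleast_2d(np.float64(uv)); d=(R@np.linalg.inv(K)@np.c_[uv,np.ones(len(uv))].T).T
    return o+d*((z-o[2])/d[:,2])[:,None]
def proj(cam,X,p=None):
    p=p or r.camera_params(cam); K=np.array(p["intrinsics"]);R=np.array(p["attitude"]);o=np.array(p["xyz"])
    c=(np.atleast_2d(X)-o)@R; q=c@K.T; return q[:,:2]/q[:,2:]
def plan(xyz=None,ydir=None):
    """remaining shift in present tool axes (units of 30mm) to TCP xyz; turn about tool z (deg) to bring tool y along world angle ydir (mod 180)"""
    s=r.state();R=s["ee_rot"];out=["t %.1f tcp %s q6 %.1f"%(s["time_s"],np.round(s["tcp_pos"],4),s["joint_pos"][5])]
    # untilt
    ax=np.cross(R[:,2],[0,0,-1]); out.append("tilt tw %s"%np.round(np.degrees(R.T@ax),2))
    a=np.degrees(np.arctan2(R[1,1],R[0,1])); out.append("ydir %.2f"%a)
    if ydir is not None:
        d=(ydir-a+90)%180-90; out.append("twist z %.2f (tool z down: -d)"%(-d))
    if xyz is not None: out.append("lin units %s"%np.round(R.T@(np.array(xyz)-s["tcp_pos"])/0.03,3))
    print("\n".join(out))
def show(name,cam,crop=None,f=1):
    p=r.camera_params(cam); im=r.read_camera(cam)[:,:,::-1].copy(); np.savez(f"pics/{name}.npz",im=im,**{k:np.array(v) for k,v in p.items()})
    if crop: im=im[crop[1]:crop[3],crop[0]:crop[2]]
    cv2.imwrite(f"pics/{name}.png",cv2.resize(im,None,fx=f,fy=f,interpolation=cv2.INTER_CUBIC)); return p
def load(name):
    d=np.load(f"pics/{name}.npz"); return d["im"],{k:d[k] for k in("intrinsics","xyz","attitude")}
E
python3 - <<'E'
from h import *
np.set_printoptions(precision=4,suppress=True)
A=np.array([[280,40],[315,68],[262,143],[225,118]])/5+[280,170]
B=np.array([[88,316],[152,396],[104,434],[42,358]])/5+[280,170]
print("A24",ray("top",A,.086)[:,:2],ray("top",A,.086).mean(0))
print("B32",ray("top",B,.076)[:,:2],ray("top",B,.076).mean(0))
k=(np.array([[425,268],[770,235],[778,322],[430,357]])-[400,200])/3.077+[140,175]
print("rack",ray("top",k,.01)); print(ray("top",[[272,146]],.044),ray("top",[[345,259]],.036))
print("wrist",{k:np.round(v,4).tolist() for k,v in r.camera_params("wrist").items()})
c=ray("top",A,.086).mean(0); plan([c[0],c[1],.32]);
E
```

```text
A24 [[ 0.6342 -0.2256]
 [ 0.6204 -0.2429]
 [ 0.5815 -0.2164]
 [ 0.5935 -0.1982]] [ 0.6074 -0.2208  0.086 ]
B32 [[ 0.4943 -0.1325]
 [ 0.4563 -0.164 ]
 [ 0.4372 -0.1409]
 [ 0.473  -0.1103]] [ 0.4652 -0.1369  0.076 ]
rack [[ 0.5857  0.2575  0.01  ]
 [ 0.6243 -0.038   0.01  ]
 [ 0.5485 -0.047   0.01  ]
 [ 0.509   0.2468  0.01  ]]
[[ 0.7264 -0.0655  0.044 ]] [[ 0.4383 -0.2557  0.036 ]]
wrist {'intrinsics': [[277.98, 0.0, 254.3893], [0.0, 277.98, 192.9219], [0.0, 0.0, 1.0]], 'xyz': [0.2217, 0.6406, 0.3721], 'attitude': [[0.4243, 0.8699, 0.2516], [0.9055, -0.4071, -0.1195], [-0.0016, 0.2785, -0.9604]]}
t 0.1 tcp [0.2859 0.611  0.3026] q6 -8.6
tilt tw [-0.12 -0.02  0.  ]
ydir 64.91
lin units [-21.459 -20.568  -0.541]
```

```bash
R='x'
python3 -m creep '[{"grip":85,"linear":[-0.84,-0.79,-0.03],"twist":[0,0,0]},{"grip":85,"linear":[-0.84,-0.79,-0.03],"twist":[0,0,0]},{"grip":85,"linear":[-0.84,-0.79,-0.03],"twist":[0,0,0]},{"grip":85,"linear":[-0.84,-0.79,-0.03],"twist":[0,0,0]},{"grip":85,"linear":[-0.84,-0.79,-0.03],"twist":[0,0,0]}]' 40
python3 -m creep '[{"grip":85,"linear":[-0.84,-0.79,-0.03],"twist":[0,0,0]},{"grip":85,"linear":[-0.84,-0.79,-0.03],"twist":[0,0,0]},{"grip":85,"linear":[-0.84,-0.79,-0.03],"twist":[0,0,0]},{"grip":85,"linear":[-0.84,-0.79,-0.03],"twist":[0,0,0]},{"grip":85,"linear":[-0.84,-0.79,-0.03],"twist":[0,0,0]}]'
python3 -m creep '[{"grip":85,"linear":[-0.84,-0.79,-0.03],"twist":[0,0,0]},{"grip":85,"linear":[-0.84,-0.79,-0.03],"twist":[0,0,0]},{"grip":85,"linear":[-0.84,-0.79,-0.03],"twist":[0,0,0]},{"grip":85,"linear":[-0.84,-0.79,-0.03],"twist":[0,0,0]},{"grip":85,"linear":[-0.84,-0.79,-0.03],"twist":[0,0,0]}]'
python3 -m creep '[{"grip":85,"linear":[-0.84,-0.79,-0.03],"twist":[0,0,0]},{"grip":85,"linear":[-0.84,-0.79,-0.03],"twist":[0,0,0]},{"grip":85,"linear":[-0.84,-0.79,-0.03],"twist":[0,0,0]},{"grip":85,"linear":[-0.7,-0.7,-0.03],"twist":[0,0,0]},{"grip":85,"linear":[0,0,0],"twist":[0,0,0]}]'
python3 -c '
from h import *
plan([.607,-.221,.32]);show("w1","wrist",None,1.5)'
```

```text
time_s: 0.6
tcp_pos: [0.3501, 0.4491, 0.3078]
ee_rot: [[-0.906, 0.424, -0.001], [0.424, 0.906, -0.001], [0.0, -0.001, -1.0]]
ft_force: [0.2, 0.5, 1.2]
finger_gap: 0.0848
grasp_force: 0.0
time_s: 1.1
tcp_pos: [0.4139, 0.2884, 0.3125]
ee_rot: [[-0.906, 0.424, -0.001], [0.424, 0.906, -0.0], [0.0, -0.001, -1.0]]
ft_force: [-0.5, 1.0, 0.1]
finger_gap: 0.085
grasp_force: 0.0
time_s: 1.6
tcp_pos: [0.4778, 0.1277, 0.317]
ee_rot: [[-0.906, 0.424, -0.001], [0.424, 0.906, 0.0], [0.001, -0.0, -1.0]]
ft_force: [1.1, 0.9, -0.2]
finger_gap: 0.085
grasp_force: 0.0
time_s: 2.1
tcp_pos: [0.5269, 0.0019, 0.3206]
ee_rot: [[-0.904, 0.428, -0.0], [0.428, 0.904, -0.001], [0.0, -0.001, -1.0]]
ft_force: [0.1, 1.4, 0.2]
finger_gap: 0.085
grasp_force: 0.0
t 2.1 tcp [0.5269 0.0019 0.3206] q6 -75.5
tilt tw [-0.06 -0.    0.  ]
ydir 64.68
lin units [-5.591 -5.575  0.025]
```

View pics/w1.png

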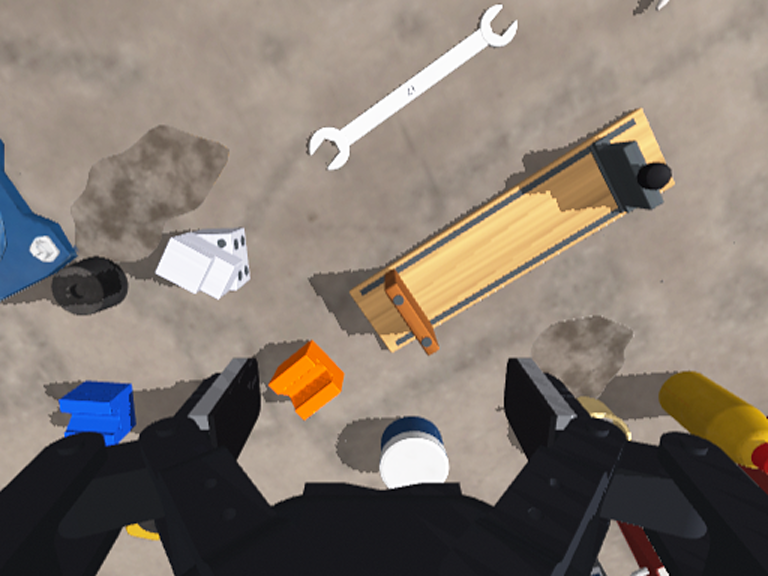

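The wrist view shows the rack with corners near (351,292), (640,108), (674,183) and (392,352), the wall at (412,312) and the stop at (625,175). Pile B is at (205,265), and pile A is out of sight to the left below. Next I'll measure the rack by mask and move over pile A.

Run:
```python
from h import *
np.set_printoptions(precision=4,suppress=True)
im,p=load("w1")
hsv=cv2.cvtColor(im,cv2.COLOR_BGR2HSV)
m=cv2.inRange(hsv,(10,70,90),(25,255,255)); m[:,:220]=0; m[245:]=0
m=cv2.morphologyEx(m,cv2.MORPH_CLOSE,np.ones((9,9)))
cs=max(cv2.findContours(m,cv2.RETR_EXTERNAL,cv2.CHAIN_APPROX_NONE)[0],key=cv2.contourArea)[:,0]
W=ray("wrist",cs,.01,p)[:,:2]
print(cv2.minAreaRect(W.astype(np.float32)))
u=np.radians(-82.6)
for it in range(4):
    d=np.array([np.cos(u),np.sin(u)]);n=np.array([-d[1],d[0]])
    a=W@d;b=W@n
    res=[]
    for side in(0,1):
        mid=(a>np.percentile(a,12))&(a<np.percentile(a,80))
        e=np.percentile(b[mid],99 if side else 1)
        s=mid&(abs(b-e)<.003)
        vx,vy,x0,y0=cv2.fitLine(W[s].astype(np.float32),cv2.DIST_HUBER,0,.001,.001).ravel()
        ang=np.degrees(np.arctan2(vy,vx)); ang=ang if ang<0 else ang-180
        res.append((ang,np.array([x0,y0])@n,s.sum()))
    u=np.radians(res[0][0])
    
print(res,"a range",a.min(),a.max(),"n",n,"d",d)
for nm,z,uv in(("wall",.066,[[388,278],[398,270],[438,345],[428,355]]),("stop",.055,[[594,148],[625,208],[634,141],[662,207]]),("knob",.074,[[655,176]]),("rackc",.01,[[351,292],[640,108],[674,183],[392,352]])):
    X=ray("wrist",np.array(uv)/1.5,z,p)[:,:2]; print(nm,X.tolist(),"along",X@d,"across",X@n)
```

```text
((0.5781915783882141, 0.10871971398591995), (0.10012607276439667, 0.29939109086990356), 7.805426597595215)
[(np.float32(-82.2028), np.float32(0.5385179), np.int64(159)), (np.float32(-82.24038), np.float32(0.61467284), np.int64(133))] a range -0.17896370029871966 0.12042156337538748 n [0.9908 0.1357] d [ 0.1357 -0.9908]
wall [[0.5413418830216524, 5.233767313503335e-05], [0.5387811871996662, 0.010069268249634875], [0.6121327926563263, 0.01338871444770812], [0.6169563369372824, 0.0021051628424761763]] along [0.0734 0.0631 0.0698 0.0816] across [0.5363 0.5352 0.6083 0.6115]
stop [[0.5184961136327135, 0.18418941697831878], [0.57244176801818, 0.19287880200761814], [0.5266212688656564, 0.21310843866222326], [0.5842082927844168, 0.2195543586875704]] along [-0.1121 -0.1134 -0.1397 -0.1383] across [0.5387 0.5933 0.5507 0.6086]
knob [[0.5531556395053667, 0.2100482653232154]] along [-0.1331] across [0.5765]
rackc [[0.5523251909101761, -0.04304952445809642], [0.5117483439577167, 0.24926722439078058], [0.5845060098251526, 0.2597615664301972], [0.6253385637926832, -0.034001067880353446]] along [ 0.1176 -0.1775 -0.1781  0.1185] across [0.5414 0.5408 0.6143 0.6149]
```

```bash
python3 -m creep '[{"grip":85,"linear":[-1,-0.9,0],"twist":[0,0,0]},{"grip":85,"linear":[-1,-0.9,0],"twist":[0,0,0]},{"grip":85,"linear":[-1,-0.9,0],"twist":[0,0,0]},{"grip":85,"linear":[-0.8,-0.7,0],"twist":[0,0,0]},{"grip":85,"linear":[0,0,0],"twist":[0,0,0]}]'
python3 -c '
from h import *
plan([.607,-.221,.32]);show("w2","wrist",None,1.5)'
```

```text
time_s: 2.65
tcp_pos: [0.5869, -0.138, 0.3203]
ee_rot: [[-0.905, 0.426, -0.001], [0.426, 0.905, -0.0], [0.0, -0.0, -1.0]]
ft_force: [-0.5, 0.4, 0.5]
finger_gap: 0.0847
grasp_force: 0.0
t 2.6 tcp [ 0.5869 -0.138   0.3203] q6 -87.6
tilt tw [-0.03 -0.02  0.  ]
ydir 64.77
lin units [-1.787 -2.218  0.012]
```

View pics/w2.png

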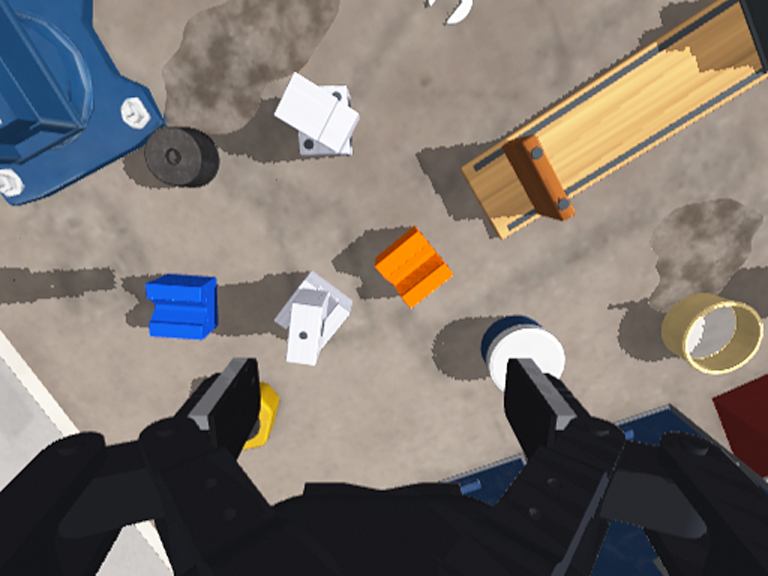

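The view shows pile B (32 on 40) at (320,115) and pile A (24 on 48) at (310,320). I'll zoom in for corners and check the wall by colour.

Run:
```python
from h import *
np.set_printoptions(precision=4,suppress=True)
d=np.array([.1357,-.9908]);n=np.array([.9908,.1357])
for nm in("w1","w2"):
    im,p=load(nm); hsv=cv2.cvtColor(im,cv2.COLOR_BGR2HSV)
    # inner sample of wall top hue
    m=cv2.inRange(hsv,(3,120,40),(14,255,255))
    k,l,st,c=cv2.connectedComponentsWithStats(m)
    q=proj("wrist",[[.5767*n[0]+.072*d[0],.5767*n[1]+.072*d[1],.066]],p)[0]
    for i in range(1,k):
        if st[i,4]>60 and np.hypot(*(c[i]-q))<40:
            pts=np.argwhere(l==i)[:,::-1].astype(np.float32); b=cv2.boxPoints(cv2.minAreaRect(pts))
            X=ray("wrist",b,.066,p)[:,:2]; print(nm,st[i],(b*1.5).round(1).tolist(),"along",X@d,"across",X@n)
X=ray("wrist",np.array([[594,148],[625,208]])/1.5,.01,load("w1")[1])[:,:2];print(X@d,X@n)
im,_=load("w2")
a=cv2.resize(im[175:255,175:245],None,fx=6,fy=6,interpolation=cv2.INTER_CUBIC)
b=cv2.resize(im[40:115,175:241],None,fx=6,fy=6,interpolation=cv2.INTER_CUBIC)
o=np.zeros((480,800,3),np.uint8);o[:,:420]=a[:480];bb=b[:,:380];o[:450,420:]=bb;cv2.imwrite("pics/z2.png",o)
```

```text
w1 [256 180  37  57 706] [[376.20001220703125, 279.1000061035156], [393.8999938964844, 267.5], [444.6000061035156, 344.70001220703125], [426.8999938964844, 356.29998779296875]] along [0.0818 0.0648 0.065  0.083 ] across [0.5319 0.5316 0.6111 0.6121]
w2 [ 335   89   48   58 1250] [[500.3999938964844, 145.39999389648438], [531.5, 128.60000610351562], [576.9000244140625, 212.89999389648438], [545.7000122070312, 229.60000610351562]] along [0.0961 0.0716 0.0704 0.0963] across [0.5371 0.5393 0.6124 0.6109]
[-0.1314 -0.1329] [0.5489 0.6109]
```

View pics/z2.png

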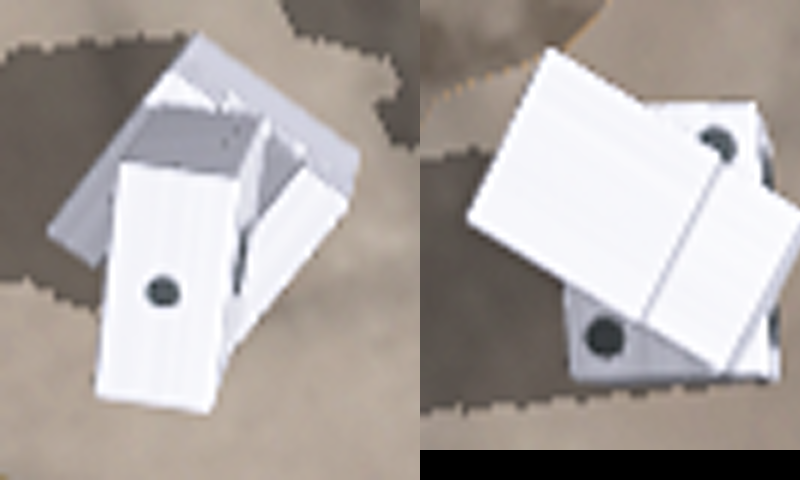

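Run:
```python
from h import *
np.set_printoptions(precision=4,suppress=True)
_,p=load("w2")
A=ray("wrist",np.array([[120,163],[238,180],[212,412],[96,395]])/6+[175,175],.086,p)[:,:2]
B=ray("wrist",np.array([[130,48],[302,165],[223,322],[47,215]])/6+[175,40],.076,p)[:,:2]
for nm,Q in(("A",A),("B",B)):
    print(nm,Q.mean(0)); e=np.roll(Q,-1,0)-Q; print(np.linalg.norm(e,axis=1)*1e3,np.degrees(np.arctan2(e[:,1],e[:,0])))
print("B",B)
m=(B[0]+B[3])/2; m2=(B[1]+B[2])/2; u=(m2-m)/np.linalg.norm(m2-m); print("B centre",m+.025*u,"u ang",np.degrees(np.arctan2(u[1],u[0])))
```

```text
A [ 0.6101 -0.2167]
[22.7236 49.5148 23.2956 49.2996] [  56.0609  -33.5582 -124.4671  145.7799]
B [ 0.4634 -0.1381]
[34.0891 29.6123 34.7799 30.8545] [  32.217   -55.1726 -145.6979  123.4815]
B [[ 0.4405 -0.1347]
 [ 0.4693 -0.1165]
 [ 0.4862 -0.1408]
 [ 0.4575 -0.1604]]
B centre [ 0.4699 -0.1339] u ang 33.27000574884249
```

```bash
python3 -m creep '[{"grip":85,"linear":[-0.6,-0.68,0],"twist":[0,0,0]},{"grip":85,"linear":[-0.6,-0.68,0],"twist":[0,0,0]},{"grip":85,"linear":[-0.6,-0.68,0],"twist":[0,0,0]},{"grip":85,"linear":[0,0,0.33],"twist":[0,0,8.2]},{"grip":85,"linear":[0,0,0.33],"twist":[0,0,8.2]}]' | head -2
python3 -m creep '[{"grip":85,"linear":[0,0,0.33],"twist":[0,0,8.2]},{"grip":85,"linear":[0,0,0.33],"twist":[0,0,8.2]},{"grip":85,"linear":[0,0,0.33],"twist":[0,0,8.2]},{"grip":85,"linear":[0,0,0.33],"twist":[0,0,8.2]},{"grip":85,"linear":[0,0,0.33],"twist":[0,0,8.2]}]' | head -2
python3 -m creep '[{"grip":85,"linear":[0,0,0.33],"twist":[0,0,8.2]},{"grip":85,"linear":[0,0,0.33],"twist":[0,0,8.2]},{"grip":85,"linear":[0,0,0.33],"twist":[0,0,8.2]},{"grip":85,"linear":[0,0,0.33],"twist":[0,0,8.2]},{"grip":85,"linear":[0,0,0.33],"twist":[0,0,8.2]}]' |head -2
python3 -m creep '[{"grip":85,"linear":[0,0,0],"twist":[0,0,0]},{"grip":85,"linear":[0,0,0],"twist":[0,0,0]}]'
python3 -c '
from h import *
plan([.610,-.2167,.2],-34);show("w3","wrist",None,1.5)'
```

```text
time_s: 3.2
tcp_pos: [0.6092, -0.2129, 0.3011]
time_s: 3.7
tcp_pos: [0.6089, -0.2117, 0.2512]
time_s: 4.2
tcp_pos: [0.609, -0.2117, 0.2018]
time_s: 4.4
tcp_pos: [0.6091, -0.2126, 0.2022]
ee_rot: [[0.548, 0.837, -0.001], [0.837, -0.548, 0.001], [0.0, -0.001, -1.0]]
ft_force: [0.3, -0.5, 0.3]
finger_gap: 0.0848
grasp_force: 0.0
t 4.4 tcp [ 0.6091 -0.2126  0.2022] q6 5.0
tilt tw [-0.05 -0.01  0.  ]
ydir -33.22
twist z 0.78 (tool z down: -d)
lin units [-0.096  0.1    0.075]
```

View pics/w3.png

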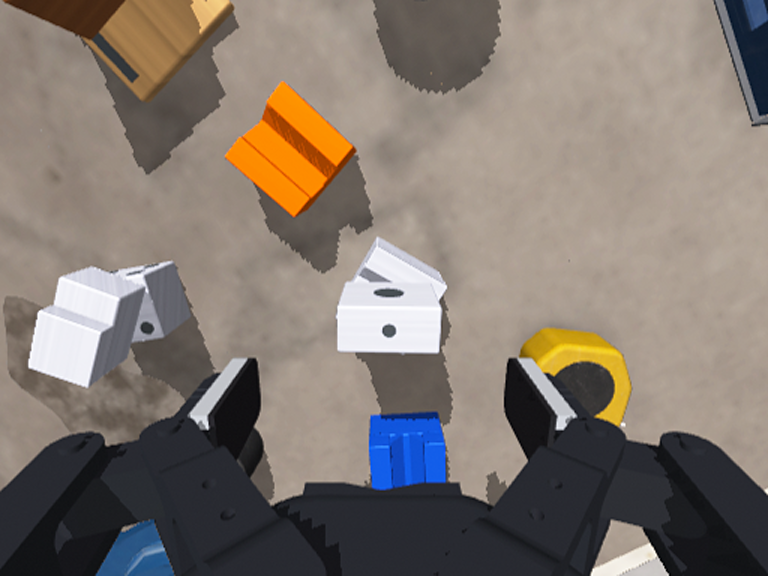

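Block_24's top face is at (338..441, 305..352) and square to the fingers. I'll compute the remaining offsets.

Run:
```python
from h import *
np.set_printoptions(precision=4,suppress=True)
_,p=load("w3")
A=ray("wrist",np.array([[338,305],[441,307],[439,353],[338,352]])/1.5,.086,p)[:,:2]
e=np.roll(A,-1,0)-A; print(A.mean(0),np.linalg.norm(e,axis=1)*1e3,np.degrees(np.arctan2(e[:,1],e[:,0])))
c=A.mean(0); plan([c[0],c[1],.122],-34)
```

```text
[ 0.6101 -0.2176] [48.3209 23.5057 48.9684 23.9785] [ -34.4052 -123.3406  146.1517   55.0966]
t 4.5 tcp [ 0.6094 -0.2131  0.2028] q6 5.0
tilt tw [ 0.02 -0.01  0.  ]
ydir -33.26
twist z 0.74 (tool z down: -d)
lin units [-0.111  0.099  2.694]
```

```bash
python3 -m creep '[{"grip":85,"linear":[-0.11,0.1,0],"twist":[0,0,0.75]},{"grip":85,"linear":[0,0,0.9],"twist":[0,0,0]},{"grip":85,"linear":[0,0,0.9],"twist":[0,0,0]},{"grip":85,"linear":[0,0,0.6],"twist":[0,0,0]},{"grip":85,"linear":[0,0,0.35],"twist":[0,0,0]}]' 40
python3 -m creep '[{"grip":40,"linear":[0,0,0],"twist":[0,0,0]},{"grip":40,"linear":[0,0,0],"twist":[0,0,0]},{"grip":40,"linear":[0,0,0],"twist":[0,0,0]},{"grip":40,"linear":[0,0,0],"twist":[0,0,0]},{"grip":40,"linear":[0,0,0],"twist":[0,0,0]}]' 40
```

```text
time_s: 4.95
tcp_pos: [0.6092, -0.2185, 0.118]
ee_rot: [[0.562, 0.827, -0.002], [0.827, -0.562, 0.001], [-0.0, -0.002, -1.0]]
ft_force: [-0.3, 0.6, 0.8]
finger_gap: 0.0852
grasp_force: 0.0
time_s: 5.45
tcp_pos: [0.6107, -0.2191, 0.1213]
ee_rot: [[0.563, 0.827, 0.003], [0.827, -0.563, -0.001], [0.0, 0.003, -1.0]]
ft_force: [0.6, 0.4, 2.5]
finger_gap: 0.0497
grasp_force: 42.4
```

```bash
python3 -m creep '[{"grip":40,"linear":[0,0,-0.6],"twist":[0,0,0]},{"grip":40,"linear":[0,0,-0.95],"twist":[0,0,0]},{"grip":40,"linear":[0,0,-0.95],"twist":[0,0,0]},{"grip":40,"linear":[0,0,0],"twist":[0,0,-8.4]},{"grip":40,"linear":[0,0,0],"twist":[0,0,-8.4]}]'|tail -2
python3 -m creep '[{"grip":40,"linear":[0,0,0],"twist":[0,0,-8.4]},{"grip":40,"linear":[0,0,0],"twist":[0,0,-8.4]},{"grip":40,"linear":[0,0,0],"twist":[0,0,-8.4]},{"grip":40,"linear":[0,0,0],"twist":[0,0,0]},{"grip":40,"linear":[0,0,0],"twist":[0,0,0]}]'
python3 -c '
from h import *
plan([.5578,.1773,.15],7.8)'
```

```text
finger_gap: 0.0498
grasp_force: 42.2
time_s: 6.45
tcp_pos: [0.6098, -0.2186, 0.1953]
ee_rot: [[-0.132, 0.991, 0.0], [0.991, 0.132, -0.0], [-0.0, 0.0, -1.0]]
ft_force: [0.3, 0.7, -1.8]
finger_gap: 0.05
grasp_force: 42.1
t 6.5 tcp [ 0.6098 -0.2186  0.1953] q6 -36.3
tilt tw [0.01 0.01 0.  ]
ydir 7.59
twist z -0.21 (tool z down: -d)
lin units [13.311  0.024  1.509]
```

```bash
python3 -m creep '[{"grip":40,"linear":[0.6,0,0],"twist":[0,0,-0.2]},{"grip":40,"linear":[0.95,0,0],"twist":[0,0,0]},{"grip":40,"linear":[0.95,0,0],"twist":[0,0,0]},{"grip":40,"linear":[0.95,0,0],"twist":[0,0,0]},{"grip":40,"linear":[0.95,0,0],"twist":[0,0,0]}]'|tail -1
python3 -m creep '[{"grip":40,"linear":[0.95,0,0],"twist":[0,0,0]},{"grip":40,"linear":[0.95,0,0],"twist":[0,0,0]},{"grip":40,"linear":[0.95,0,0],"twist":[0,0,0]},{"grip":40,"linear":[0.95,0,0],"twist":[0,0,0]},{"grip":40,"linear":[0.95,0,0],"twist":[0,0,0]}]'|tail -1
python3 -m creep '[{"grip":40,"linear":[0.95,0,0],"twist":[0,0,0]},{"grip":40,"linear":[0.95,0,0],"twist":[0,0,0]},{"grip":40,"linear":[0.95,0,0],"twist":[0,0,0]},{"grip":40,"linear":[0.35,0,0],"twist":[0,0,0]},{"grip":40,"linear":[0,0,0],"twist":[0,0,0]}]'|tail -1
python3 -m creep '[{"grip":40,"linear":[0,0,0.5],"twist":[0,0,0]},{"grip":40,"linear":[0,0,0],"twist":[0,0,0]}]'|tail -1
python3 -c '
from h import *
plan([.5578,.1773,.0913],7.8);show("w4","wrist",None,1.5)'
```

```text
grasp_force: 42.1
grasp_force: 42.1
grasp_force: 42.1
grasp_force: 42.1
t 8.2 tcp [0.5572 0.1472 0.177 ] q6 -3.2
tilt tw [-0.28  0.    0.  ]
ydir 7.89
twist z 0.09 (tool z down: -d)
lin units [0.991 0.17  2.855]
```

View pics/w4.png

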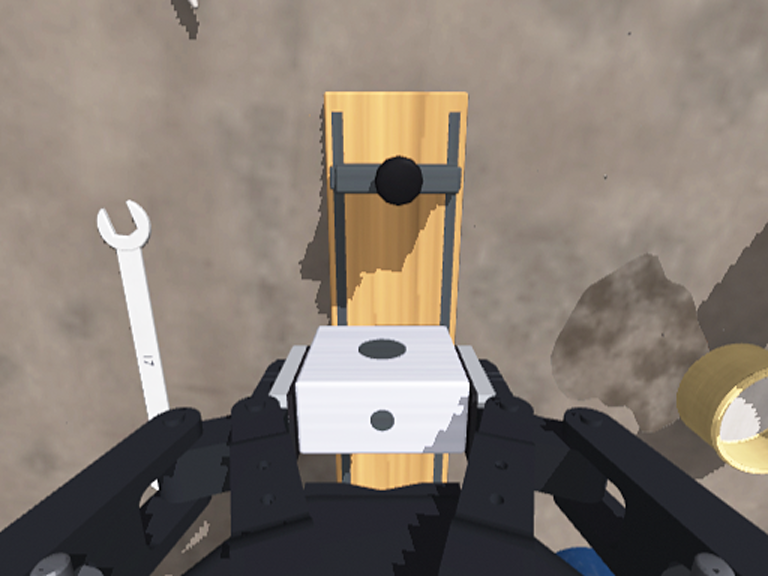

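The view is square to the rack. The board's far edge runs (324..468, 92), the stop plate top is about (331..461, 166..192) with its knob at (399,180), and the block is held squarely. I'll refine the rack numbers.

Run:
```python
from h import *
np.set_printoptions(precision=4,suppress=True)
im,p=load("w4"); d=np.array([.1357,-.9908]);n=np.array([.9908,.1357])
for nm,z,uv in(("board",.01,[[325,92],[468,92],[322,240],[464,240]]),("stop top",.055,[[331,166],[461,166],[331,192],[461,192]]),("knob",.074,[[399,180]]),("blocktop",.177-.0353,[[297,381],[469,381],[297,453],[469,453]])):
    X=ray("wrist",np.array(uv)/1.5,z,p)[:,:2]; print(nm,"along",X@d,"across",X@n)
s=r.state();print("tcp along",s["tcp_pos"][:2]@d,"across",s["tcp_pos"][:2]@n)
plan([.5578,.1773,.0913],7.8)
```

```text
board along [-0.1786 -0.1787 -0.1013 -0.1014] across [0.5415 0.6157 0.537  0.618 ]
stop top along [-0.1415 -0.1416 -0.1304 -0.1304] across [0.5489 0.6061 0.5485 0.6067]
knob along [-0.1361] across [0.5782]
blocktop along [-0.0834 -0.0836 -0.0598 -0.06  ] across [0.5479 0.5959 0.5466 0.5974]
tcp along -0.07012655317091213 across 0.5724290220299069
t 8.2 tcp [0.5576 0.1471 0.1776] q6 -3.2
tilt tw [-0.24  0.    0.  ]
ydir 7.87
twist z 0.07 (tool z down: -d)
lin units [0.995 0.156 2.876]
```

```bash
python3 -m creep '[{"grip":40,"linear":[0.5,0.08,0],"twist":[0.1,0,0]},{"grip":40,"linear":[0.46,0.08,0],"twist":[0.1,0,0]},{"grip":40,"linear":[0,0,0.8],"twist":[0,0,0]},{"grip":40,"linear":[0,0,0.9],"twist":[0,0,0]},{"grip":40,"linear":[0,0,0.8],"twist":[0,0,0]}]'|tail -1
python3 -m creep '[{"grip":40,"linear":[0,0,0.2],"twist":[0,0,0]},{"grip":40,"linear":[0,0,0],"twist":[0,0,0]},{"grip":40,"linear":[0,0,0],"twist":[0,0,0]}]'
python3 -c '
from h import *
plan([.5585,.1764,.0915],7.8)'
```

```text
grasp_force: 42.1
time_s: 9.0
tcp_pos: [0.56, 0.1779, 0.1001]
ee_rot: [[-0.139, 0.99, -0.001], [0.99, 0.139, -0.0], [0.0, -0.001, -1.0]]
ft_force: [0.1, -0.4, -0.5]
finger_gap: 0.0494
grasp_force: 42.1
t 9.0 tcp [0.56   0.1779 0.1001] q6 -0.2
tilt tw [-0.07 -0.    0.  ]
ydir 7.98
twist z 0.18 (tool z down: -d)
lin units [-0.043 -0.058  0.285]
```

```bash
python3 -m creep '[{"grip":40,"linear":[-0.04,-0.06,0.12],"twist":[0,0,0.1]},{"grip":40,"linear":[0,0,0.1],"twist":[0,0,0]},{"grip":40,"linear":[0,0,0],"twist":[0,0,0]}]'
python3 -m creep '[{"grip":40,"linear":[0,0,0.07],"twist":[0,0,0]},{"grip":40,"linear":[0,0,0],"twist":[0,0,0]}]'
python3 -c '
from h import *
plan([.5585,.1764,.0915],7.8)'
```

```text
time_s: 9.3
tcp_pos: [0.5573, 0.1759, 0.0922]
ee_rot: [[-0.137, 0.991, -0.003], [0.991, 0.137, -0.0], [0.0, -0.003, -1.0]]
ft_force: [0.2, 0.6, -1.6]
finger_gap: 0.0497
grasp_force: 42.1
time_s: 9.5
tcp_pos: [0.5579, 0.176, 0.0914]
ee_rot: [[-0.137, 0.991, -0.003], [0.991, 0.137, -0.001], [-0.0, -0.003, -1.0]]
ft_force: [-2.8, -0.9, 5.8]
finger_gap: 0.0497
grasp_force: 42.8
t 9.5 tcp [0.5579 0.176  0.0914] q6 -0.3
tilt tw [-0.18  0.    0.  ]
ydir 7.86
twist z 0.06 (tool z down: -d)
lin units [ 0.011  0.023 -0.003]
```

```bash
python3 -m creep '[{"grip":70,"linear":[0,0,-0.03],"twist":[0,0,0]},{"grip":70,"linear":[0,0,0],"twist":[0,0,0]},{"grip":70,"linear":[0,0,0],"twist":[0,0,0]},{"grip":70,"linear":[0,0,-0.4],"twist":[0,0,0]},{"grip":70,"linear":[0,0,-0.9],"twist":[0,0,0]}]'|tail -2
python3 -m creep '[{"grip":85,"linear":[0,0,-1],"twist":[0,0,0]},{"grip":85,"linear":[0,0,-1],"twist":[0,0,0]},{"grip":85,"linear":[-0.5,-0.2,-0.7],"twist":[0,0,0]},{"grip":85,"linear":[-0.9,-0.4,0],"twist":[0,0,0]},{"grip":85,"linear":[-0.9,-0.4,0],"twist":[0,0,0]}]'|tail -1
python3 -m creep '[{"grip":85,"linear":[-0.9,-0.4,0],"twist":[0,0,0]},{"grip":85,"linear":[-0.9,-0.4,0],"twist":[0,0,0]},{"grip":85,"linear":[-0.9,-0.4,0],"twist":[0,0,0]},{"grip":85,"linear":[-0.9,-0.4,0],"twist":[0,0,0]},{"grip":85,"linear":[-0.9,-0.4,0],"twist":[0,0,0]}]'|tail -1
python3 -m creep '[{"grip":85,"linear":[-0.9,-0.4,0],"twist":[0,0,0]},{"grip":85,"linear":[-0.9,-0.4,0],"twist":[0,0,0]},{"grip":85,"linear":[-0.2,-0.2,0.3],"twist":[0,0,-8.5]},{"grip":85,"linear":[0,0,0.5],"twist":[0,0,-8.5]},{"grip":85,"linear":[0,0,0.3],"twist":[0,0,-8.5]}]'|tail -1
python3 -m creep '[{"grip":85,"linear":[0,0,0],"twist":[0,0,0]},{"grip":85,"linear":[0,0,0],"twist":[0,0,0]}]'|tail -1
python3 -c '
from h import *
plan([.4699,-.1339,.2],33.3);show("w5","wrist",None,1.5)'
```

```text
finger_gap: 0.0697
grasp_force: 0.0
grasp_force: 0.0
grasp_force: 0.0
grasp_force: 0.0
grasp_force: 0.0
t 11.7 tcp [ 0.4752 -0.102   0.179 ] q6 -57.2
tilt tw [-0.16 -0.05  0.  ]
ydir 33.19
twist z -0.11 (tool z down: -d)
lin units [-0.794 -0.732 -0.698]
```

View pics/w5.png

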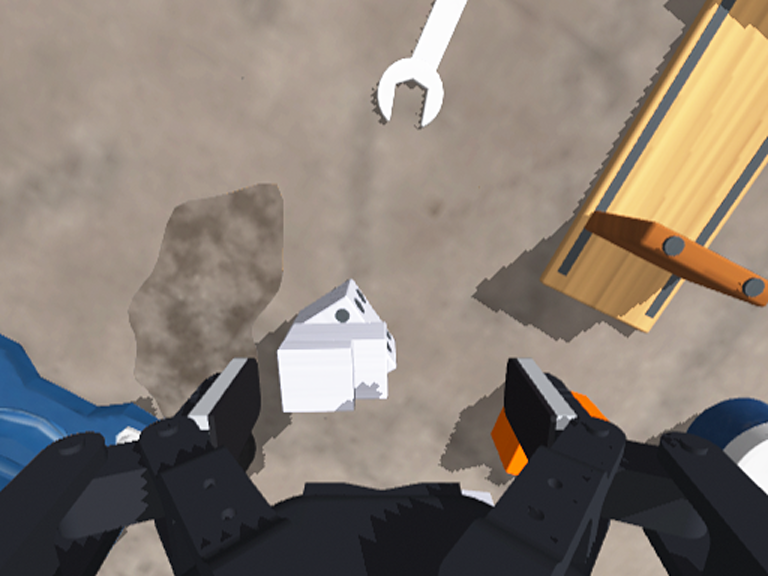

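Block_32's high part is at (278..354, 348..411), its step extends right to about 388, and it is nearly square to the fingers.

Run:
```python
from h import *
np.set_printoptions(precision=4,suppress=True)
_,p=load("w5")
B=ray("wrist",np.array([[278,349],[352,347],[355,411],[283,412]])/1.5,.076,p)[:,:2]
e=np.roll(B,-1,0)-B; print(B,np.linalg.norm(e,axis=1)*1e3,np.degrees(np.arctan2(e[:,1],e[:,0])))
m=(B[0]+B[3])/2; m2=(B[1]+B[2])/2; u=(m2-m)/np.linalg.norm(m2-m); c=m+.025*u; print(c)
plan([c[0],c[1],.117],33.3)
```

```text
[[ 0.4396 -0.1341]
 [ 0.467  -0.115 ]
 [ 0.4855 -0.1419]
 [ 0.4574 -0.161 ]] [33.3062 32.6524 33.9311 32.2176] [  34.8972  -55.4821 -145.8542  123.4065]
[ 0.4691 -0.1334]
t 11.8 tcp [ 0.4754 -0.102   0.1793] q6 -57.2
tilt tw [-0.14 -0.02  0.  ]
ydir 33.23
twist z -0.07 (tool z down: -d)
lin units [-0.76  -0.743  2.078]
```

```bash
python3 -m creep '[{"grip":85,"linear":[-0.4,-0.4,0],"twist":[0,0,-0.5]},{"grip":85,"linear":[-0.36,-0.35,0],"twist":[0,0,0]},{"grip":85,"linear":[0,0,0.8],"twist":[0,0,0]},{"grip":85,"linear":[0,0,0.8],"twist":[0,0,0]},{"grip":85,"linear":[0,0,0.25],"twist":[0,0,0]}]'|tail -1
python3 -m creep '[{"grip":85,"linear":[0,0,0],"twist":[0,0,0]},{"grip":85,"linear":[0,0,0],"twist":[0,0,0]}]'|tail -1
python3 -c '
from h import *
plan([.4691,-.1334,.117],34)'
```

```text
grasp_force: 0.0
grasp_force: 0.0
t 12.4 tcp [ 0.4694 -0.1336  0.124 ] q6 -61.5
tilt tw [-0.13  0.    0.  ]
ydir 33.85
twist z -0.15 (tool z down: -d)
lin units [ 0.012 -0.004  0.234]
```

```bash
python3 -m creep '[{"grip":85,"linear":[0,0,0.23],"twist":[0,0,0]},{"grip":60,"linear":[0,0,0],"twist":[0,0,0]},{"grip":40,"linear":[0,0,0],"twist":[0,0,0]},{"grip":40,"linear":[0,0,0],"twist":[0,0,0]},{"grip":40,"linear":[0,0,0],"twist":[0,0,0]}]' 40
python3 -m creep '[{"grip":40,"linear":[0,0,0],"twist":[0,0,0]},{"grip":40,"linear":[0,0,0],"twist":[0,0,0]}]'
```

```text
time_s: 12.95
tcp_pos: [0.469, -0.1336, 0.1166]
ee_rot: [[-0.557, 0.83, -0.002], [0.83, 0.557, -0.001], [0.0, -0.002, -1.0]]
ft_force: [0.6, 0.2, 2.6]
finger_gap: 0.0491
grasp_force: 42.3
time_s: 13.15
tcp_pos: [0.4691, -0.1336, 0.1165]
ee_rot: [[-0.557, 0.83, -0.002], [0.83, 0.557, -0.001], [0.001, -0.002, -1.0]]
ft_force: [-0.1, -0.3, 3.0]
finger_gap: 0.0493
grasp_force: 42.4
```

```bash
python3 -m creep '[{"grip":40,"linear":[0,0,-0.5],"twist":[0,0,0]},{"grip":40,"linear":[0,0,-1],"twist":[0,0,0]},{"grip":40,"linear":[0,0,-1],"twist":[0,0,0]},{"grip":40,"linear":[0,0,-0.3],"twist":[0,0,8.58]},{"grip":40,"linear":[0,0,0],"twist":[0,0,8.58]}]'|tail -2
python3 -m creep '[{"grip":40,"linear":[0,0,0],"twist":[0,0,8.58]},{"grip":40,"linear":[0,0,0],"twist":[0,0,0.3]},{"grip":40,"linear":[0,0,0],"twist":[0,0,0]}]'
python3 -c '
from h import *
plan([.5638,.1378,.17],7.8)'
```

```text
finger_gap: 0.0493
grasp_force: 42.0
time_s: 13.95
tcp_pos: [0.4685, -0.1331, 0.1992]
ee_rot: [[-0.139, 0.99, -0.005], [0.99, 0.139, 0.0], [0.001, -0.005, -1.0]]
ft_force: [-0.2, 0.7, -1.6]
finger_gap: 0.0492
grasp_force: 42.0
t 13.9 tcp [ 0.4685 -0.1331  0.1992] q6 -35.7
tilt tw [-0.27 -0.05  0.  ]
ydir 8.00
twist z 0.20 (tool z down: -d)
lin units [8.5   4.408 0.961]
```

```bash
python3 -m creep '[{"grip":40,"linear":[0.5,0.24,0],"twist":[0,0,0.2]},{"grip":40,"linear":[0.9,0.47,0],"twist":[0,0,0]},{"grip":40,"linear":[0.9,0.47,0],"twist":[0,0,0]},{"grip":40,"linear":[0.9,0.47,0],"twist":[0,0,0]},{"grip":40,"linear":[0.9,0.47,0],"twist":[0,0,0]}]'|tail -1
python3 -m creep '[{"grip":40,"linear":[0.9,0.47,0],"twist":[0,0,0]},{"grip":40,"linear":[0.9,0.47,0],"twist":[0,0,0]},{"grip":40,"linear":[0.9,0.47,0],"twist":[0,0,0]},{"grip":40,"linear":[0.9,0.47,0.3],"twist":[0,0,0]},{"grip":40,"linear":[0.8,0.4,0.6],"twist":[0,0,0]}]'|tail -1
python3 -m creep '[{"grip":40,"linear":[0,0,0],"twist":[0,0,0]},{"grip":40,"linear":[0,0,0],"twist":[0,0,0]}]'|tail -1
python3 -c '
from h import *
plan([.5638,.1378,.0865],7.8);show("w6","wrist",None,1.5)'
```

```text
grasp_force: 41.9
grasp_force: 41.9
grasp_force: 42.2
t 15.2 tcp [0.5652 0.1372 0.1713] q6 -4.1
tilt tw [-0.35  0.02  0.  ]
ydir 7.80
twist z 0.00 (tool z down: -d)
lin units [ 0.027 -0.025  2.828]
```

View pics/w6.png

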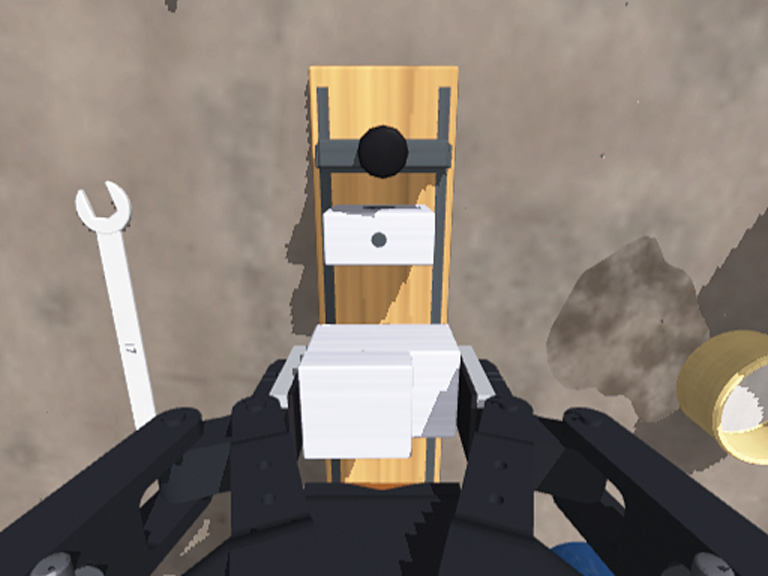

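Block_24 stands upright and square at (324..434, 208..264), about 11 mm in front of the stop. I'll check the numbers.

Run:
```python
from h import *
np.set_printoptions(precision=4,suppress=True)
_,p=load("w6"); d=np.array([.1357,-.9908]);n=np.array([.9908,.1357])
for nm,z,uv in(("board",.01,[[310,66],[458,66],[318,240],[446,240]]),("stop",.055,[[317,140],[452,140],[317,166],[452,166]]),("b24",.056,[[324,210],[434,210],[324,265],[434,265]]),("knob",.074,[[383,152]]),("b32",.1713-.0405,[[299,364],[460,364],[300,458]])):
    X=ray("wrist",np.array(uv)/1.5,z,p)[:,:2]; print(nm,"along",X@d,"across",X@n)
```

```text
board along [-0.1787 -0.1786 -0.0912 -0.0913] across [0.5417 0.6155 0.5419 0.6133]
stop along [-0.141  -0.141  -0.1305 -0.1305] across [0.5505 0.6072 0.55   0.6077]
b24 along [-0.1121 -0.1121 -0.0874 -0.0875] across [0.5524 0.6006 0.5515 0.6014]
knob along [-0.1355] across [0.5783]
b32 along [-0.075  -0.0751 -0.0429] across [0.5541 0.6007 0.5526]
```

```bash
python3 -m creep '[{"grip":40,"linear":[0,-0.02,0.8],"twist":[0.1,0,0]},{"grip":40,"linear":[0,0,1],"twist":[0.1,0,0]},{"grip":40,"linear":[0,0,0.6],"twist":[0,0,0]},{"grip":40,"linear":[0,0,0.1],"twist":[0,0,0]},{"grip":40,"linear":[0,0,0],"twist":[0,0,0]}]'|tail -1
python3 -m creep '[{"grip":40,"linear":[0,0,0],"twist":[0,0,0]},{"grip":40,"linear":[0,0,0],"twist":[0,0,0]}]'
python3 -c '
from h import *
plan([.5638,.1378,.0865],7.8)'
```

```text
grasp_force: 42.2
time_s: 15.9
tcp_pos: [0.5659, 0.1366, 0.0994]
ee_rot: [[-0.133, 0.991, -0.004], [0.991, 0.133, -0.001], [-0.0, -0.004, -1.0]]
ft_force: [0.4, 0.1, -0.9]
finger_gap: 0.0494
grasp_force: 42.2
t 15.9 tcp [0.5659 0.1366 0.0994] q6 -4.0
tilt tw [-0.21  0.02  0.  ]
ydir 7.62
twist z -0.18 (tool z down: -d)
lin units [ 0.049 -0.064  0.429]
```

```bash
python3 -m creep '[{"grip":40,"linear":[0.04,-0.04,0.18],"twist":[-0.1,0,-0.2]},{"grip":40,"linear":[0,0,0.15],"twist":[-0.1,0,0]},{"grip":40,"linear":[0,0,0],"twist":[0,0,0]}]'
python3 -m creep '[{"grip":40,"linear":[0,0,0.1],"twist":[0,0,0]},{"grip":40,"linear":[0,0,0],"twist":[0,0,0]}]'
python3 -c '
from h import *
plan([.5638,.1378,.0865],7.8)'
```

```text
time_s: 16.2
tcp_pos: [0.5627, 0.1379, 0.0868]
ee_rot: [[-0.136, 0.991, -0.005], [0.991, 0.136, -0.001], [0.0, -0.005, -1.0]]
ft_force: [1.1, 0.6, -1.9]
finger_gap: 0.0494
grasp_force: 42.3
time_s: 16.4
tcp_pos: [0.5637, 0.138, 0.0866]
ee_rot: [[-0.137, 0.991, -0.004], [0.991, 0.137, -0.001], [-0.0, -0.005, -1.0]]
ft_force: [-6.1, -0.5, 9.6]
finger_gap: 0.0494
grasp_force: 44.3
t 16.4 tcp [0.5637 0.138  0.0866] q6 -4.1
tilt tw [-0.26  0.    0.  ]
ydir 7.85
twist z 0.05 (tool z down: -d)
lin units [-0.005  0.003  0.004]
```

```bash
python3 -m creep '[{"grip":70,"linear":[0,0,-0.06],"twist":[0,0,0]},{"grip":70,"linear":[0,0,0],"twist":[0,0,0]},{"grip":70,"linear":[0,0,0],"twist":[0,0,0]},{"grip":70,"linear":[0,0,-0.4],"twist":[0,0,0]},{"grip":70,"linear":[0,0,-0.9],"twist":[0,0,0]}]'|tail -2
python3 -m creep '[{"grip":85,"linear":[0,0,-1],"twist":[0,0,0]},{"grip":85,"linear":[0,0,-1],"twist":[0,0,0]},{"grip":85,"linear":[-0.5,0,-0.7],"twist":[0,0,0]},{"grip":85,"linear":[-0.95,-0.02,0],"twist":[0,0,0]},{"grip":85,"linear":[-0.95,-0.02,0],"twist":[0,0,0]}]'|tail -1
python3 -m creep '[{"grip":85,"linear":[-0.95,-0.02,0],"twist":[0,0,0]},{"grip":85,"linear":[-0.95,-0.02,0],"twist":[0,0,0]},{"grip":85,"linear":[-0.95,-0.02,0],"twist":[0,0,0]},{"grip":85,"linear":[-0.95,-0.02,0],"twist":[0,0,0]},{"grip":85,"linear":[-0.95,-0.02,0],"twist":[0,0,0]}]'|tail -1
python3 -m creep '[{"grip":85,"linear":[-0.95,-0.02,0],"twist":[0,0,0]},{"grip":85,"linear":[-0.95,-0.02,0],"twist":[0,0,0]},{"grip":85,"linear":[-0.95,-0.02,0],"twist":[0,0,0]},{"grip":85,"linear":[-0.95,-0.02,0],"twist":[0,0,0]},{"grip":85,"linear":[-0.95,0,0],"twist":[0,0,0]}]'|tail -1
python3 -m creep '[{"grip":85,"linear":[0,0,0],"twist":[0,0,0]},{"grip":85,"linear":[0,0,0],"twist":[0,0,0]}]'|tail -1
python3 -c '
from h import *
plan([.605,-.205,.2],7.8);show("w7","wrist",None,1.5)'
```

```text
finger_gap: 0.07
grasp_force: 0.0
grasp_force: 0.0
grasp_force: 0.0
grasp_force: 0.0
grasp_force: 0.0
t 18.6 tcp [ 0.6058 -0.2172  0.2068] q6 -36.4
tilt tw [-0.19 -0.02  0.  ]
ydir 7.75
twist z -0.05 (tool z down: -d)
lin units [0.405 0.03  0.228]
```

View pics/w7.png

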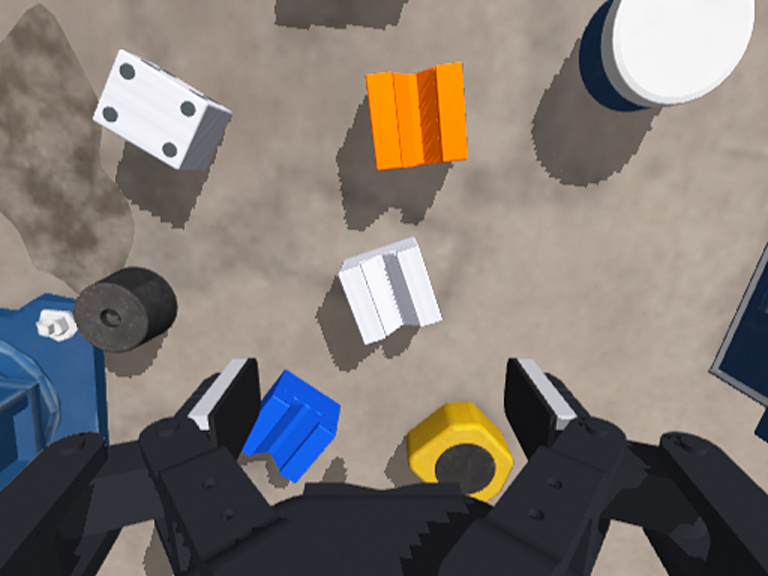

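Block_48's top is about (341,272), (415,247), (441,322), (366,344), with the groove running roughly vertically. Block_40's top is about (122,50), (205,98), (178,168), (94,118).

Run:
```python
from h import *
np.set_printoptions(precision=4,suppress=True)
_,p=load("w7")
for Q in([[341,272],[415,247],[441,322],[366,344]],[[122,50],[205,98],[178,168],[94,118]]):
    A=ray("wrist",np.array(Q)/1.5,.04,p)[:,:2]
    e=np.roll(A,-1,0)-A; a=np.degrees(np.arctan2(e[:,1],e[:,0])); print(A.mean(0),np.linalg.norm(e,axis=1)*1e3,a)
    c=A.mean(0); x=e[0]-e[2]; ang=np.degrees(np.arctan2(x[1],x[0])); print("x ang",ang); plan([c[0],c[1],.08],ang)
```

```text
[ 0.6108 -0.2195] [45.2866 48.7119 47.6429 47.551 ] [  26.7547  -62.2137 -154.6591  114.9895]
x ang 26.0298915042793
t 18.6 tcp [ 0.6057 -0.2164  0.2067] q6 -36.4
tilt tw [-0.2  -0.03  0.  ]
ydir 7.81
twist z -18.22 (tool z down: -d)
lin units [-0.129  0.169  4.222]
[ 0.4711 -0.1345] [45.3611 39.7903 48.1854 37.9722] [ -21.8106 -110.55    155.9811   65.3015]
x ang -22.948084952404262
t 18.6 tcp [ 0.6057 -0.2164  0.2067] q6 -36.4
tilt tw [-0.2  -0.03  0.  ]
ydir 7.81
twist z 30.76 (tool z down: -d)
lin units [ 3.313 -4.061  4.239]
```

Run:
```python
from h import *
np.set_printoptions(precision=1,suppress=True)
_,p=load("w7"); c=np.array([.6108,-.2195]);a=np.radians(26.);y=np.array([np.cos(a),np.sin(a)]);x=np.array([-y[1],y[0]])
for nm,Q,z in(("blue top",[[288,370],[340,408],[245,447]],.04),("blue foot",[[288,370],[340,408],[245,447]],.0),("tape",[[460,402],[412,430]],.04)):
    X=ray("wrist",np.array(Q)/1.5,z,p)[:,:2]-c; print(nm,"toolx",X@x*1e3,"tooly",X@y*1e3)
```

```text
blue top toolx [-25.2 -60.8 -68.7] tooly [ -75.7  -53.9 -123.8]
blue foot toolx [-41.5 -83.1 -92.3] tooly [ -91.6  -66.2 -147.8]
tape toolx [-80.6 -90.8] tooly [ 20.5 -14.8]
```

```bash
python3 -m creep '[{"grip":77,"linear":[-0.13,0.17,0],"twist":[0,0,0]},{"grip":77,"linear":[0,0,0.5],"twist":[0,0,-6.1]},{"grip":77,"linear":[0,0,0.8],"twist":[0,0,-6.1]},{"grip":77,"linear":[0,0,0.8],"twist":[0,0,-6.1]},{"grip":77,"linear":[0,0,0.8],"twist":[0,0,0]}]'|tail -1
python3 -m creep '[{"grip":77,"linear":[0,0,0.4],"twist":[0,0,0]},{"grip":77,"linear":[0,0,0],"twist":[0,0,0]},{"grip":77,"linear":[0,0,0],"twist":[0,0,0]}]'|tail -1
python3 -c '
from h import *
plan([.6108,-.2195,.078],26)'
```

```text
grasp_force: 0.0
grasp_force: 0.0
t 19.4 tcp [ 0.6117 -0.2198  0.1082] q6 -54.7
tilt tw [-0.16 -0.02  0.  ]
ydir 26.15
twist z 0.15 (tool z down: -d)
lin units [ 0.021 -0.02   1.006]
```

```bash
python3 -m creep '[{"grip":77,"linear":[0,0,0.6],"twist":[0,0,0]},{"grip":77,"linear":[0,0,0.4],"twist":[0,0,0]},{"grip":77,"linear":[0,0,0],"twist":[0,0,0]},{"grip":60,"linear":[0,0,0],"twist":[0,0,0]},{"grip":40,"linear":[0,0,0],"twist":[0,0,0]}]' 50
python3 -m creep '[{"grip":40,"linear":[0,0,0],"twist":[0,0,0]},{"grip":40,"linear":[0,0,0],"twist":[0,0,0]},{"grip":40,"linear":[0,0,0],"twist":[0,0,0]}]' 50
python3 -c '
from h import *
plan([.6108,-.2195,.078],26)'
```

```text
time_s: 19.95
tcp_pos: [0.6112, -0.2202, 0.0778]
ee_rot: [[-0.44, 0.898, -0.003], [0.898, 0.44, -0.001], [0.001, -0.003, -1.0]]
ft_force: [-1.9, 0.5, 27.3]
finger_gap: 0.0494
grasp_force: 29.0
time_s: 20.25
tcp_pos: [0.6113, -0.2202, 0.078]
ee_rot: [[-0.44, 0.898, -0.002], [0.898, 0.44, -0.001], [0.0, -0.003, -1.0]]
ft_force: [1.0, -1.2, 0.7]
finger_gap: 0.0495
grasp_force: 54.3
t 20.2 tcp [ 0.6113 -0.2202  0.078 ] q6 -54.7
tilt tw [-0.15 -0.    0.  ]
ydir 26.12
twist z 0.12 (tool z down: -d)
lin units [ 0.029 -0.006 -0.001]
```

```bash
python3 -m creep '[{"grip":40,"linear":[0,0,-0.6],"twist":[0,0,0]},{"grip":40,"linear":[0,0,-1],"twist":[0,0,0]},{"grip":40,"linear":[0,0,-1],"twist":[0,0,0]},{"grip":40,"linear":[0,0,-0.9],"twist":[0,0,6.1]},{"grip":40,"linear":[0,0,0],"twist":[0,0,6.1]}]'|tail -2
python3 -m creep '[{"grip":40,"linear":[0,0,0],"twist":[0,0,6.1]},{"grip":40,"linear":[0,0,0],"twist":[0,0,0]},{"grip":40,"linear":[0,0,0],"twist":[0,0,0]}]'
python3 -c '
from h import *
plan([.5780,.0360,.17],7.8)'
```

```text
finger_gap: 0.0494
grasp_force: 54.2
time_s: 21.05
tcp_pos: [0.611, -0.2197, 0.1825]
ee_rot: [[-0.138, 0.99, -0.004], [0.99, 0.138, -0.0], [0.001, -0.004, -1.0]]
ft_force: [-0.4, -0.1, -4.2]
finger_gap: 0.0497
grasp_force: 54.2
t 21.1 tcp [ 0.611  -0.2197  0.1825] q6 -36.6
tilt tw [-0.24 -0.03  0.  ]
ydir 7.96
twist z 0.16 (tool z down: -d)
lin units [8.592 0.093 0.419]
```

```bash
python3 -m creep '[{"grip":40,"linear":[0.55,0.02,0],"twist":[0,0,0.1]},{"grip":40,"linear":[0.95,0.01,0],"twist":[0,0,0]},{"grip":40,"linear":[0.95,0.01,0],"twist":[0,0,0]},{"grip":40,"linear":[0.95,0.01,0],"twist":[0,0,0]},{"grip":40,"linear":[0.95,0.01,0],"twist":[0,0,0]}]'|tail -1
python3 -m creep '[{"grip":40,"linear":[0.95,0.01,0],"twist":[0,0,0]},{"grip":40,"linear":[0.95,0.01,0],"twist":[0,0,0]},{"grip":40,"linear":[0.95,0.01,0],"twist":[0,0,0]},{"grip":40,"linear":[0.95,0.01,0],"twist":[0,0,0]},{"grip":40,"linear":[0.45,0,0],"twist":[0,0,0]}]'|tail -1
python3 -m creep '[{"grip":40,"linear":[0,0,0],"twist":[0,0,0]},{"grip":40,"linear":[0,0,0],"twist":[0,0,0]},{"grip":40,"linear":[0,0,0],"twist":[0,0,0]}]'|tail -1
python3 -c '
from h import *
plan([.5780,.0360,.088],7.8);show("w8","wrist",None,1.5)'
```

```text
grasp_force: 54.1
grasp_force: 54.1
grasp_force: 54.1
t 22.4 tcp [0.5799 0.0352 0.1825] q6 -14.1
tilt tw [-0.19  0.03  0.  ]
ydir 7.68
twist z -0.12 (tool z down: -d)
lin units [ 0.037 -0.047  3.15 ]
```

View pics/w8.png

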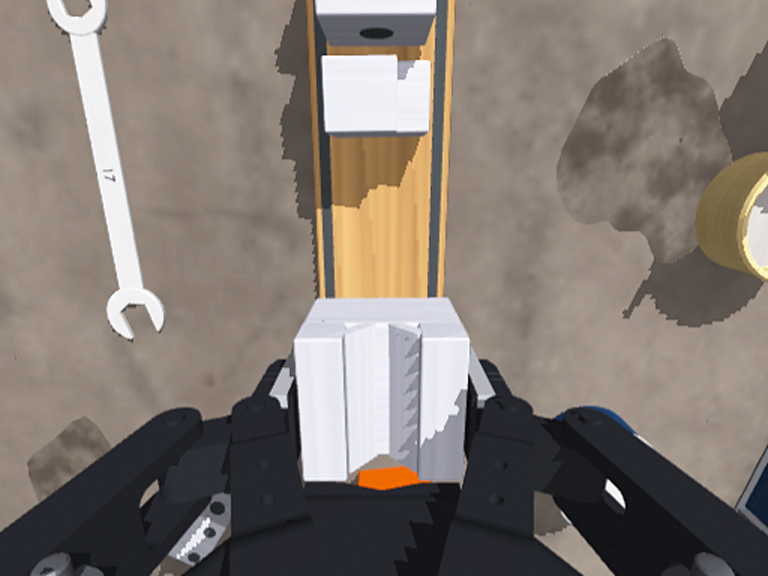

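Blocks 24 and 32 stand square on the rack, and 48 is held at (295..468, 338..481). I'll compute how it sits relative to the TCP.

Run:
```python
from h import *
np.set_printoptions(precision=4,suppress=True)
_,p=load("w8"); d=np.array([.1357,-.9908]);n=np.array([.9908,.1357])
for nm,z,uv in(("b48",.1445,[[295,338],[468,338],[300,481],[465,481]]),("b32",.046,[[322,57],[323,132],[397,56],[397,132]]),("b32step",.036,[[429,60],[429,132]]),("board",.01,[[316,240],[445,240]])):
    X=ray("wrist",np.array(uv)/1.5,z,p)[:,:2]; print(nm,"along",X@d,"across",X@n)
s=r.state()["tcp_pos"][:2];print(s@d,s@n)
```

```text
b48 along [0.0188 0.0188 0.0665 0.0665] across [0.5549 0.6029 0.5535 0.6046]
b32 along [-0.0739 -0.0427 -0.0742 -0.0426] across [0.5525 0.5516 0.5857 0.5859]
b32step along [-0.0748 -0.0434] across [0.6009 0.6018]
board along [0.0136 0.0138] across [0.5403 0.6156]
0.043961269455445214 0.5792861549975139
```

```bash
python3 -m creep '[{"grip":40,"linear":[0.02,-0.05,0.6],"twist":[0,0,-0.1]},{"grip":40,"linear":[0,0,0.9],"twist":[0,0,0]},{"grip":40,"linear":[0,0,0.9],"twist":[0,0,0]},{"grip":40,"linear":[0,0,0.4],"twist":[0,0,0]},{"grip":40,"linear":[0,0,0],"twist":[0,0,0]}]'|tail -1
python3 -m creep '[{"grip":40,"linear":[0,0,0],"twist":[0,0,0]},{"grip":40,"linear":[0,0,0],"twist":[0,0,0]}]'
python3 -c '
from h import *
plan([.5780,.0360,.088],7.8)'
```

```text
grasp_force: 53.9
time_s: 23.1
tcp_pos: [0.5791, 0.0362, 0.1003]
ee_rot: [[-0.136, 0.991, 0.0], [0.991, 0.136, -0.001], [-0.001, -0.0, -1.0]]
ft_force: [-0.3, 0.5, -2.2]
finger_gap: 0.0492
grasp_force: 53.9
t 23.1 tcp [0.5791 0.0362 0.1003] q6 -14.2
tilt tw [-0.01  0.05  0.  ]
ydir 7.81
twist z 0.01 (tool z down: -d)
lin units [-0.    -0.038  0.409]
```

```bash
python3 -m creep '[{"grip":40,"linear":[0,-0.04,0.17],"twist":[0,0,0]},{"grip":40,"linear":[0,0,0.14],"twist":[0,0,0]},{"grip":40,"linear":[0,0,0],"twist":[0,0,0]}]'
python3 -m creep '[{"grip":40,"linear":[0,0,0.09],"twist":[0,0,0]},{"grip":40,"linear":[0,0,0],"twist":[0,0,0]}]'
python3 -c '
from h import *
plan([.5780,.0360,.088],7.8)'
```

```text
time_s: 23.4
tcp_pos: [0.576, 0.0365, 0.0886]
ee_rot: [[-0.136, 0.991, -0.005], [0.991, 0.136, -0.0], [0.0, -0.005, -1.0]]
ft_force: [0.3, 0.9, -3.6]
finger_gap: 0.0496
grasp_force: 53.9
time_s: 23.6
tcp_pos: [0.5769, 0.0364, 0.088]
ee_rot: [[-0.136, 0.991, -0.004], [0.991, 0.136, -0.001], [-0.0, -0.004, -1.0]]
ft_force: [-4.0, -0.6, 4.1]
finger_gap: 0.0495
grasp_force: 54.8
t 23.6 tcp [0.5769 0.0364 0.088 ] q6 -14.2
tilt tw [-0.22  0.    0.  ]
ydir 7.84
twist z 0.04 (tool z down: -d)
lin units [-0.017  0.034 -0.001]
```

```bash
python3 -m creep '[{"grip":70,"linear":[0,0,-0.06],"twist":[0,0,0]},{"grip":70,"linear":[0,0,0],"twist":[0,0,0]},{"grip":70,"linear":[0,0,0],"twist":[0,0,0]},{"grip":70,"linear":[0,0,-0.4],"twist":[0,0,0]},{"grip":70,"linear":[0,0,-0.9],"twist":[0,0,0]}]'|tail -2
python3 -m creep '[{"grip":77,"linear":[0,0,-1],"twist":[0,0,0]},{"grip":77,"linear":[0,0,-1],"twist":[0,0,0]},{"grip":77,"linear":[-0.5,-0.4,-0.4],"twist":[0,0,0]},{"grip":77,"linear":[-0.8,-0.66,0],"twist":[0,0,0]},{"grip":77,"linear":[-0.8,-0.66,0],"twist":[0,0,0]}]'|tail -1
python3 -m creep '[{"grip":77,"linear":[-0.8,-0.66,0],"twist":[0,0,0]},{"grip":77,"linear":[-0.8,-0.66,0],"twist":[0,0,0]},{"grip":77,"linear":[-0.8,-0.66,0],"twist":[0,0,0]},{"grip":77,"linear":[-0.67,-0.58,0],"twist":[0,0,0]},{"grip":77,"linear":[0,0,0],"twist":[0,0,7.7]}]'|tail -1
python3 -m creep '[{"grip":77,"linear":[0,0,0],"twist":[0,0,7.7]},{"grip":77,"linear":[0,0,0],"twist":[0,0,7.7]},{"grip":77,"linear":[0,0,0],"twist":[0,0,7.7]},{"grip":77,"linear":[0,0,0],"twist":[0,0,0]},{"grip":77,"linear":[0,0,0],"twist":[0,0,0]}]'|tail -1
python3 - <<'E'
from h import *
np.set_printoptions(precision=4,suppress=True)
p=show("w9","wrist",None,1.5); im,_=load("w9")
q=proj("wrist",[[.4711,-.1345,.04]],p)[0]; print(q)
g=cv2.inRange(im,(185,185,185),(255,255,255)); g=cv2.morphologyEx(g,cv2.MORPH_CLOSE,np.ones((15,15)))
k,l,st,c=cv2.connectedComponentsWithStats(g)
i=min(range(1,k),key=lambda i:np.hypot(*(c[i]-q))+(1e3 if st[i,4]<500 else 0)); print(st[i],c[i])
pts=np.argwhere(l==i)[:,::-1]; X=ray("wrist",pts,.04,p)[:,:2]
print(cv2.minAreaRect((X*1000).astype(np.float32)))
plan([.4711,-.1345,.083],-22.9)
E
```

```text
finger_gap: 0.07
grasp_force: 0.0
grasp_force: 0.0
grasp_force: 0.0
grasp_force: 0.0
[254.7937 196.2887]
[ 226  166   58   53 2916] [253.9733 192.3735]
((471.7225646972656, -131.76461791992188), (46.698829650878906, 48.7822265625), 65.8033447265625)
t 25.6 tcp [ 0.4709 -0.1348  0.2001] q6 -4.9
tilt tw [-0.14  0.11  0.  ]
ydir -22.84
twist z 0.06 (tool z down: -d)
lin units [0.018 0.011 3.904]
```

```bash
python3 -m creep '[{"grip":77,"linear":[0,0,0.5],"twist":[0,0,0.7]},{"grip":77,"linear":[0,0,0.9],"twist":[0,0,0]},{"grip":77,"linear":[0,0,0.9],"twist":[0,0,0]},{"grip":77,"linear":[0,0,0.6],"twist":[0,0,0]},{"grip":77,"linear":[0,0,0.3],"twist":[0,0,0]}]'|tail -1
python3 -m creep '[{"grip":77,"linear":[0,0,0],"twist":[0,0,0]},{"grip":77,"linear":[0,0,0],"twist":[0,0,0]}]'|tail -1
python3 -c '
from h import *
plan([.4708,-.1346,.083],-23.5)'
```

```text
grasp_force: 0.0
grasp_force: 0.0
t 26.4 tcp [ 0.4711 -0.1351  0.1045] q6 -4.1
tilt tw [-0.1   0.11  0.  ]
ydir -23.64
twist z -0.14 (tool z down: -d)
lin units [ 0.012 -0.013  0.715]
```

```bash
python3 -m creep '[{"grip":77,"linear":[0,0,0.4],"twist":[0,0,0]},{"grip":77,"linear":[0,0,0.3],"twist":[0,0,0]},{"grip":60,"linear":[0,0,0],"twist":[0,0,0]},{"grip":40,"linear":[0,0,0],"twist":[0,0,0]},{"grip":40,"linear":[0,0,0],"twist":[0,0,0]}]' 50
python3 -m creep '[{"grip":40,"linear":[0,0,0],"twist":[0,0,0]},{"grip":40,"linear":[0,0,0],"twist":[0,0,0]},{"grip":40,"linear":[0,0,0],"twist":[0,0,0]}]' 50
python3 -c '
from h import *
plan()'
```

```text
time_s: 26.85
tcp_pos: [0.4706, -0.1349, 0.0828]
ee_rot: [[0.401, 0.916, -0.003], [0.916, -0.401, -0.001], [-0.002, -0.003, -1.0]]
ft_force: [-0.7, 0.1, -2.6]
finger_gap: 0.0493
grasp_force: 53.6
time_s: 27.15
tcp_pos: [0.4703, -0.1347, 0.0825]
ee_rot: [[0.401, 0.916, -0.004], [0.916, -0.402, -0.0], [-0.002, -0.003, -1.0]]
ft_force: [0.1, -0.2, -3.2]
finger_gap: 0.0495
grasp_force: 53.7
t 27.1 tcp [ 0.4703 -0.1347  0.0825] q6 -4.1
tilt tw [-0.19  0.1   0.  ]
ydir -23.67
```

```bash
python3 -m creep '[{"grip":40,"linear":[0,0,-0.6],"twist":[0,0,0]},{"grip":40,"linear":[0,0,-1],"twist":[0,0,0]},{"grip":40,"linear":[0,0,-1],"twist":[0,0,0]},{"grip":40,"linear":[0,0,-0.9],"twist":[0,0,-7.9]},{"grip":40,"linear":[0,0,0],"twist":[0,0,-7.9]}]'|tail -2
python3 -m creep '[{"grip":40,"linear":[0,0,0],"twist":[0,0,-7.9]},{"grip":40,"linear":[0,0,0],"twist":[0,0,-7.9]},{"grip":40,"linear":[0,0,0],"twist":[0,0,0]},{"grip":40,"linear":[0,0,0],"twist":[0,0,0]}]'
python3 -c '
from h import *
plan([.5707,.0822,.18],7.8)'
```

```text
finger_gap: 0.0491
grasp_force: 53.7
time_s: 28.05
tcp_pos: [0.4705, -0.1346, 0.1874]
ee_rot: [[-0.135, 0.991, -0.004], [0.991, 0.135, -0.0], [0.0, -0.004, -1.0]]
ft_force: [-0.2, 0.4, -1.6]
finger_gap: 0.0494
grasp_force: 53.6
t 28.1 tcp [ 0.4705 -0.1346  0.1874] q6 -35.5
tilt tw [-0.23 -0.02  0.  ]
ydir 7.76
twist z -0.04 (tool z down: -d)
lin units [6.711 4.285 0.231]
```

```bash
python3 -m creep '[{"grip":40,"linear":[0.5,0.32,0],"twist":[0,0,0]},{"grip":40,"linear":[0.85,0.54,0],"twist":[0,0,0]},{"grip":40,"linear":[0.85,0.54,0],"twist":[0,0,0]},{"grip":40,"linear":[0.85,0.54,0],"twist":[0,0,0]},{"grip":40,"linear":[0.85,0.54,0],"twist":[0,0,0]}]'|tail -1
python3 -m creep '[{"grip":40,"linear":[0.85,0.54,0],"twist":[0,0,0]},{"grip":40,"linear":[0.85,0.54,0],"twist":[0,0,0]},{"grip":40,"linear":[0.85,0.54,0],"twist":[0,0,0]},{"grip":40,"linear":[0.26,0.18,0],"twist":[0,0,0]},{"grip":40,"linear":[0,0,0],"twist":[0,0,0]}]'|tail -1
python3 -m creep '[{"grip":40,"linear":[0,0,0.5],"twist":[0,0,0]},{"grip":40,"linear":[0,0,0],"twist":[0,0,0]},{"grip":40,"linear":[0,0,0],"twist":[0,0,0]}]'|tail -1
python3 -c '
from h import *
plan([.5707,.0822,.0925],7.8);show("w10","wrist",None,1.5)'
```

```text
grasp_force: 53.6
grasp_force: 53.5
grasp_force: 53.5
t 29.4 tcp [0.5691 0.0813 0.1708] q6 -9.8
tilt tw [-0.37 -0.02  0.  ]
ydir 7.82
twist z 0.02 (tool z down: -d)
lin units [0.022 0.073 2.61 ]
```

View pics/w10.png

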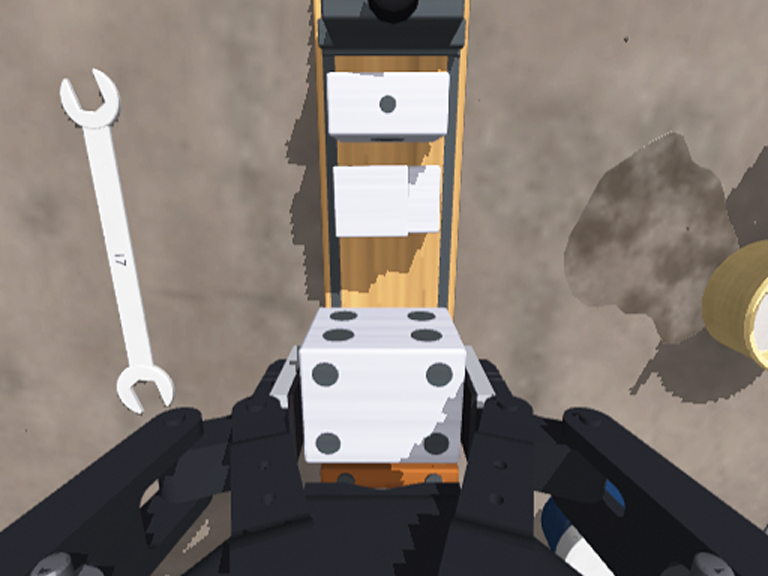

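Block_40 is held square at (300..465, 349..462), with 32 and 24 still square beyond it. I'll check the offset and then lower.

```bash
python3 - <<'E'
from h import *
np.set_printoptions(precision=4,suppress=True)
_,p=load("w10"); d=np.array([.1357,-.9908]);n=np.array([.9908,.1357])
for nm,z,uv in(("b40",.1283,[[300,349],[465,349],[302,462],[463,462]]),("b32",.046,[[333,167],[335,237]])):
    X=ray("wrist",np.array(uv)/1.5,z,p)[:,:2]; print(nm,"along",X@d,"across",X@n)
s=r.state()["tcp_pos"][:2];print(s@d,s@n)
E
python3 -m creep '[{"grip":40,"linear":[0.02,0.03,0.6],"twist":[0.1,0,0]},{"grip":40,"linear":[0,0,0.9],"twist":[0.1,0,0]},{"grip":40,"linear":[0,0,0.7],"twist":[0,0,0]},{"grip":40,"linear":[0,0,0],"twist":[0,0,0]},{"grip":40,"linear":[0,0,0],"twist":[0,0,0]}]'
python3 -c '
from h import *
plan([.5707,.0822,.0925],7.8)'
```

```text
b40 along [-0.023  -0.0231  0.016   0.0158] across [0.5505 0.5986 0.549  0.6002]
b32 along [-0.0743 -0.0428] across [0.5521 0.552 ]
-0.003374221096498195 0.5754120522945035
time_s: 29.9
tcp_pos: [0.5708, 0.0826, 0.1066]
ee_rot: [[-0.137, 0.991, -0.007], [0.991, 0.137, -0.001], [-0.0, -0.007, -1.0]]
ft_force: [0.7, -0.0, -1.9]
finger_gap: 0.0493
grasp_force: 53.4
t 29.9 tcp [0.5708 0.0826 0.1066] q6 -9.7
tilt tw [-0.4  0.   0. ]
ydir 7.89
twist z 0.09 (tool z down: -d)
lin units [-0.013 -0.001  0.468]
```

```bash
python3 -m creep '[{"grip":40,"linear":[0.1,0,0],"twist":[-0.3,0,0]},{"grip":40,"linear":[0,0,0.18],"twist":[0,0,0]},{"grip":40,"linear":[0,0,0.14],"twist":[0,0,0]},{"grip":40,"linear":[0,0,0],"twist":[0,0,0]}]'
python3 -m creep '[{"grip":40,"linear":[0,0,0.1],"twist":[0,0,0]},{"grip":40,"linear":[0,0,0.03],"twist":[0,0,0]},{"grip":40,"linear":[0,0,0],"twist":[0,0,0]}]'
python3 -c '
from h import *
plan([.5707,.0822,.0925],7.8)'
```

```text
time_s: 30.3
tcp_pos: [0.5698, 0.086, 0.0962]
ee_rot: [[-0.138, 0.99, -0.003], [0.99, 0.138, -0.0], [0.0, -0.003, -1.0]]
ft_force: [0.2, -0.2, -3.2]
finger_gap: 0.0492
grasp_force: 53.5
time_s: 30.6
tcp_pos: [0.5702, 0.0859, 0.0927]
ee_rot: [[-0.138, 0.99, -0.002], [0.99, 0.138, -0.0], [-0.0, -0.002, -1.0]]
ft_force: [0.7, 0.3, -3.0]
finger_gap: 0.0491
grasp_force: 53.6
t 30.6 tcp [0.5702 0.0859 0.0927] q6 -9.4
tilt tw [-0.1  0.   0. ]
ydir 7.93
twist z 0.13 (tool z down: -d)
lin units [-0.126 -0.002  0.006]
```

Not in contact yet; lower in small steps.

```bash
python3 -m creep '[{"grip":40,"linear":[0,0,0.05],"twist":[0,0,0.1]},{"grip":40,"linear":[0,0,0],"twist":[0,0,0]}]'|sed -n '1,2p;4p'
python3 -m creep '[{"grip":40,"linear":[0,0,0.04],"twist":[0,0,0]},{"grip":40,"linear":[0,0,0],"twist":[0,0,0]}]'|sed -n '1,2p;4p'
```

```text
time_s: 30.8
tcp_pos: [0.5705, 0.086, 0.0925]
ft_force: [-2.9, 1.3, 5.1]
time_s: 31.0
tcp_pos: [0.5706, 0.086, 0.0925]
ft_force: [-7.0, -0.3, 11.4]
```

```bash
python3 -m creep '[{"grip":70,"linear":[0,0,-0.08],"twist":[0,0,0]},{"grip":70,"linear":[0,0,0],"twist":[0,0,0]},{"grip":70,"linear":[0,0,0],"twist":[0,0,0]},{"grip":70,"linear":[0,0,-0.4],"twist":[0,0,0]},{"grip":70,"linear":[0,0,-0.9],"twist":[0,0,0]}]'|tail -2
python3 -m creep '[{"grip":36,"linear":[0,0,-1],"twist":[0,0,0]},{"grip":36,"linear":[0,0,-1],"twist":[0,0,0]},{"grip":36,"linear":[0.8,0,-0.1],"twist":[0,0,0]},{"grip":36,"linear":[0.95,0,0],"twist":[0,0,0]},{"grip":36,"linear":[0.95,0,0],"twist":[0,0,0]}]' 60|tail -1
python3 -m creep '[{"grip":36,"linear":[0.95,0,0],"twist":[0,0,0]},{"grip":36,"linear":[0.95,0,0],"twist":[0,0,0]},{"grip":36,"linear":[0.85,0,0],"twist":[0,0,0]},{"grip":36,"linear":[0,0,0],"twist":[0,0,0]},{"grip":36,"linear":[0,0,0],"twist":[0,0,0]}]'|tail -2
python3 -c '
from h import *
plan([.5494,.2488,.095],7.8)'
```

```text
finger_gap: 0.0702
grasp_force: 0.0
grasp_force: 0.0
finger_gap: 0.0359
grasp_force: 0.0
t 32.5 tcp [0.5481 0.2482 0.1949] q6 6.8
tilt tw [-0.08  0.03  0.  ]
ydir 7.90
twist z 0.10 (tool z down: -d)
lin units [0.017 0.052 3.328]
```

```bash
python3 -m creep '[{"grip":36,"linear":[0.02,0.05,0.6],"twist":[0,0,0.1]},{"grip":36,"linear":[0,0,0.9],"twist":[0,0,0]},{"grip":36,"linear":[0,0,0.9],"twist":[0,0,0]},{"grip":36,"linear":[0,0,0.6],"twist":[0,0,0]},{"grip":36,"linear":[0,0,0.2],"twist":[0,0,0]}]'|sed -n '1,2p;4p'
python3 -m creep '[{"grip":36,"linear":[0,0,0],"twist":[0,0,0]},{"grip":36,"linear":[0,0,0],"twist":[0,0,0]}]'|sed -n '1,2p;4p'
python3 -c '
from h import *
plan([.5494,.2488,.095],7.8)'
```

```text
time_s: 33.0
tcp_pos: [0.5483, 0.247, 0.096]
ft_force: [-0.7, 0.1, -0.5]
time_s: 33.2
tcp_pos: [0.5503, 0.2484, 0.0996]
ft_force: [-0.4, 0.5, -0.0]
t 33.2 tcp [0.5503 0.2484 0.0996] q6 7.0
tilt tw [ 0.01 -0.01  0.  ]
ydir 7.68
twist z -0.12 (tool z down: -d)
lin units [ 0.018 -0.027  0.154]
```

```bash
python3 -m creep '[{"grip":36,"linear":[-0.15,0,0.1],"twist":[0,0,-0.1]},{"grip":36,"linear":[-0.2,0,0],"twist":[0,0,0]},{"grip":36,"linear":[-0.2,0,0],"twist":[0,0,0]},{"grip":36,"linear":[-0.15,0,0],"twist":[0,0,0]},{"grip":36,"linear":[-0.15,0,0],"twist":[0,0,0]}]'|sed -n '1,2p;4p'
python3 -m creep '[{"grip":36,"linear":[-0.15,0,0],"twist":[0,0,0]},{"grip":36,"linear":[-0.15,0,0],"twist":[0,0,0]},{"grip":36,"linear":[-0.15,0,0],"twist":[0,0,0]},{"grip":36,"linear":[-0.15,0,0],"twist":[0,0,0]},{"grip":36,"linear":[-0.15,0,0],"twist":[0,0,0]}]'|sed -n '1,2p;4p'
python3 -c '
from h import *
d=np.array([.1357,-.9908]); n=np.array([.9908,.1357]); s=r.state();print("along",s["tcp_pos"][:2]@d,s["tcp_pos"][:2]@n,s["ft_force"][:2]@d)
plan([.5494,.2488,.095],7.8)'
```

```text
time_s: 33.7
tcp_pos: [0.5531, 0.2234, 0.0959]
ft_force: [-0.5, 2.9, 1.7]
time_s: 34.2
tcp_pos: [0.556, 0.201, 0.0956]
ft_force: [-0.1, 3.2, 2.2]
along -0.1236917649896114 0.5781994151153361 -3.221891947431224
t 34.2 tcp [0.556  0.201  0.0956] q6 2.2
tilt tw [-0.08 -0.02  0.  ]
ydir 7.82
twist z 0.02 (tool z down: -d)
lin units [ 1.609 -0.002  0.021]
```

```bash
python3 -m creep '[{"grip":36,"linear":[-0.13,0,0],"twist":[0,0,0]},{"grip":36,"linear":[-0.13,0,0],"twist":[0,0,0]},{"grip":36,"linear":[-0.13,0,0],"twist":[0,0,0]},{"grip":36,"linear":[-0.1,0,0],"twist":[0,0,0]},{"grip":36,"linear":[-0.1,0,0],"twist":[0,0,0]}]'|sed -n '1,2p;4p'
python3 -m creep '[{"grip":36,"linear":[-0.05,0,0],"twist":[0,0,0]},{"grip":36,"linear":[-0.05,0,0],"twist":[0,0,0]}]'|sed -n '1,2p;4p'
python3 -m creep '[{"grip":36,"linear":[-0.05,0,0],"twist":[0,0,0]},{"grip":36,"linear":[-0.05,0,0],"twist":[0,0,0]}]'|sed -n '1,2p;4p'
```

```text
time_s: 34.7
tcp_pos: [0.5584, 0.1835, 0.0955]
ft_force: [-0.9, 5.6, 3.2]
time_s: 34.9
tcp_pos: [0.5588, 0.1808, 0.0955]
ft_force: [-0.7, 4.2, 3.1]
time_s: 35.1
tcp_pos: [0.5591, 0.1781, 0.0955]
ft_force: [-0.4, 6.4, 2.6]
```

```bash
python3 -m creep '[{"grip":36,"linear":[-0.05,0,0],"twist":[0,0,0]},{"grip":36,"linear":[-0.05,0,0],"twist":[0,0,0]}]'|sed -n '1,2p;4p'
python3 -m creep '[{"grip":36,"linear":[-0.05,0,0],"twist":[0,0,0]}]'|sed -n '1,2p;4p'
python3 -m creep '[{"grip":36,"linear":[-0.05,0,0],"twist":[0,0,0]}]'|sed -n '1,2p;4p'
python3 -m creep '[{"grip":36,"linear":[-0.05,0,0],"twist":[0,0,0]}]'|sed -n '1,2p;4p'
```

```text
time_s: 35.3
tcp_pos: [0.5595, 0.1753, 0.0955]
ft_force: [0.1, 6.6, 2.5]
time_s: 35.4
tcp_pos: [0.5596, 0.1742, 0.0955]
ft_force: [-0.3, 12.0, 3.2]
time_s: 35.5
tcp_pos: [0.5596, 0.174, 0.0956]
ft_force: [-0.9, 17.4, 2.7]
time_s: 35.6
tcp_pos: [0.5597, 0.1738, 0.0956]
ft_force: [-1.0, 23.0, 2.5]
```

The row is solid: the force climbed to 23 N with no further travel, at the predicted position. Now I'll back off and look.

```bash
python3 -m creep '[{"grip":36,"linear":[0,0,0],"twist":[0,0,0]},{"grip":36,"linear":[0.15,0,0],"twist":[0,0,0]},{"grip":36,"linear":[0.6,0,0],"twist":[0,0,0]},{"grip":36,"linear":[0.6,0,0],"twist":[0,0,0]},{"grip":36,"linear":[0,0,-0.8],"twist":[0,0,0]}]'|sed -n '1,2p;4p'
python3 -m creep '[{"grip":36,"linear":[0,0,-1],"twist":[0,0,0]},{"grip":36,"linear":[0,0,-1],"twist":[0,0,0]},{"grip":36,"linear":[-1,0,-1],"twist":[0,0,0]},{"grip":36,"linear":[-1,0,-1],"twist":[0,0,0]},{"grip":36,"linear":[-1,0,-0.3],"twist":[0,0,0]}]'|sed -n '1,2p;4p'
python3 -m creep '[{"grip":36,"linear":[-1,0,0],"twist":[0,0,0]},{"grip":36,"linear":[-1,0,0],"twist":[0,0,0]},{"grip":36,"linear":[-0.5,0,0],"twist":[0,0,0]},{"grip":36,"linear":[0,0,0],"twist":[0,0,0]},{"grip":36,"linear":[0,0,0],"twist":[0,0,0]}]'|sed -n '1,2p;4p'
python3 -c '
from h import *
p=show("w11","wrist")
show("top11","top"); im,_=load("w11"); t,_=load("top11")
q=proj("wrist",[[.57,.07,.03]],p)[0]; print(q); x,y=np.int32(q)
x0=min(max(x-95,0),512-190);y0=min(max(y-110,0),384-200)
a=cv2.resize(im[y0:y0+200,x0:x0+190],(570,600),interpolation=cv2.INTER_CUBIC);b=cv2.resize(t[150:270,150:266],(230,238),interpolation=cv2.INTER_CUBIC)
o=np.zeros((600,800,3),np.uint8);o[:,:570]=a;o[:238,570:]=b;cv2.imwrite("pics/fin.png",o);print(x0,y0)'
```

```text
time_s: 36.1
tcp_pos: [0.5513, 0.2102, 0.115]
ft_force: [-0.3, -0.4, 0.6]
time_s: 36.6
tcp_pos: [0.5683, 0.1194, 0.2519]
ft_force: [-0.2, 0.2, 0.0]
time_s: 37.1
tcp_pos: [0.577, 0.047, 0.2477]
ft_force: [-0.3, -0.1, -0.8]
[251.5995314  159.07373198]
156 49
```

View pics/fin.png

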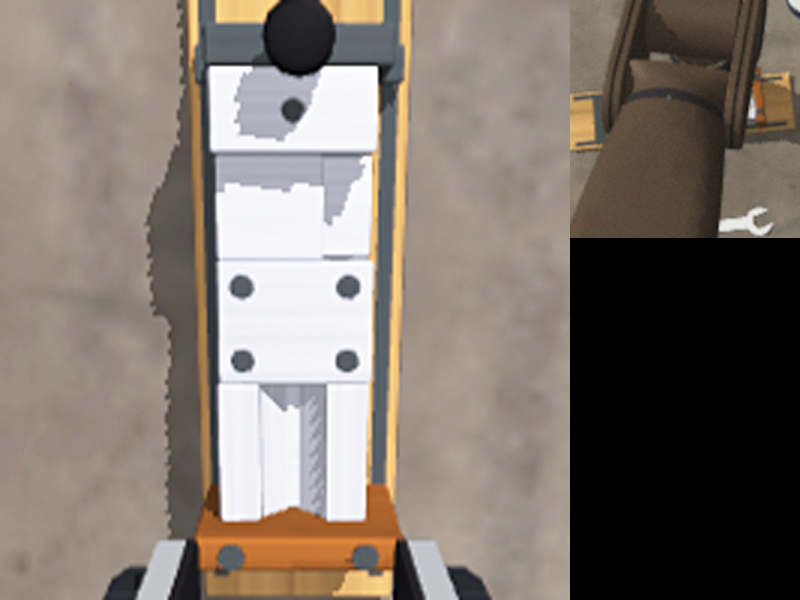

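The final view shows the row 48, 40, 32, 24 running from the wall at (298,540) to the stop at (300,45), upright and square, with no visible gaps. It sits about 2 mm off the rack's midline. Handing in.

```bash
python3 -c '
from plant import r
print(r.sign_off())'
```

```text
the job is handed in; nothing more can be done
None
```

The job is handed in at about 37 s: all four blocks stand upright in the row 48, 40, 32, 24 from the end wall to the snug stop, with no visible gaps and about 2 mm off the rack's midline by my measurement, and the grease tin and rubber foot were not touched.

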